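# Make up a drive kit and a bonding kit

### The job

Make up the two kits on the grey kitting boards. Drive kit, on the larger board: the gearhead inside the rectangular frame, the same way up as it stands now, the steel shaft lying centred across both notched blocks, and one black bush standing in the ring; bonding kit, on the smaller board: the white bottle with the broad red cap standing in the square frame, and the other bush standing in the ring. Leave the slim dark bottle with the pointed nozzle where it is.

Things in the scene. Friction and masses are not known exactly. Their poses are not given: they have to be found in the camera images.
- drive_board: fixed grey plate 220 (x) x 190 mm, 6 mm thick, with black nests; origin: centre of underside. Frame, centre x +48 y -45, inside 100 (x) x 81 mm; ring, centre x -60 y -45, inner dia. 66; rims 6 mm above the plate, things in them stand on the plate. Blocks 14 mm thick at x -42 and +42, y +55: notches along x 34 mm wide, floor 24, lips 32 mm above the table; shaft lies along x, centre x 0 y +55
- bonding_board: fixed grey plate 220 (x) x 110 mm, 6 mm thick, with two black nests; origin: centre of underside. Square frame on it, centre x +50 y 0 mm, inside 78 x 78; ring, centre x -55 y 0, inner diameter 66; rims 6 mm above the plate; things in them stand on the plate, 6 mm above the table
- gearhead: black box-shaped gearhead, yellow-capped output shaft standing out level at one side (-x); 80 (x) x 61 (y) x 60 (z) mm over all, about 0.42 kg. Origin: centre of the underside of the whole. Housing from x -2 to +40, y -30 to +30, 60 high; grasp it across y at x +19. Capped shaft reaches x -40, 40 mm up. May stand in its frame either way round
- shaft: turned grey steel shaft lying on the table, 120 mm long (along its y) and 15 mm thick, 0.09 kg; origin at the middle of its length on its underside. It may lie either way round. It does not roll
- bush_1: black plastic spacer bush, a plain upright cylinder with a small hole in its top, 45 mm in diameter and 88 mm tall, 0.19 kg, one of two that are alike and interchangeable; origin at the centre of its underside, z up along its axis
- bush_2: black plastic spacer bush, a plain upright cylinder with a small hole in its top, 45 mm in diameter and 88 mm tall, 0.19 kg, one of two that are alike and interchangeable; origin at the centre of its underside, z up along its axis
- white_bottle: closed rigid white bottle with a broad red cap and red streaks, standing, about 59 mm wide, 154 mm tall, 0.28 kg; between fingers it acts as 50 mm square along its x and y, up to 122 mm high; grasp it about 100 mm up, across x or y. Origin: centre of underside, z up
- nozzle_bottle: slim dark brown bottle with a pointed red nozzle, standing, 49 mm in diameter, 168 mm tall; not part of either kit, to be left where it is. Origin at the centre of its underside, z up
Not all that is in view belongs to the job. What is shaped like the bush_1 but blue is not meant. What is shaped like the white_bottle but blue is not meant.

How it is judged (in metres and radians):
At the end, for the whole second after the job is handed in: Gearhead (within 14 mm) and a bush (13 mm) upright on the drive board inside frame and ring, shaft level in both notches (15 mm along, 12 across); bottle (16 mm) and other bush (13 mm) upright in their nests on the bonding board; at rest; nozzle bottle moved under 30 mm (x of gearhead in the frame of drive_board between 0.034 and 0.062 m and y of gearhead in the frame of drive_board between -0.059 and -0.031 m and z of gearhead in the frame of drive_board between 0.002 and 0.01 m and angle between each of gearhead, white_bottle's own z axis and vertical below 0.1 rad and x of shaft in the frame of drive_board between -0.015 and 0.015 m and y of shaft in the frame of drive_board between 0.043 and 0.067 m and z of shaft in the frame of drive_board between 0.018 and 0.03 m and angle between shaft's own y axis and vertical between 1.47 and 1.67 rad and x of white_bottle in the frame of bonding_board between 0.034 and 0.066 m and y of white_bottle in the frame of bonding_board between -0.016 and 0.016 m and z of white_bottle in the frame of bonding_board between 0.002 and 0.01 m and (((x of bush_1 in the frame of drive_board between -0.073 and -0.047 m and y of bush_1 in the frame of drive_board between -0.058 and -0.032 m and z of bush_1 in the frame of drive_board between 0.002 and 0.01 m and angle between bush_1's own z axis and vertical below 0.1 rad) and (x of bush_2 in the frame of bonding_board between -0.068 and -0.042 m and y of bush_2 in the frame of bonding_board between -0.013 and 0.013 m and z of bush_2 in the frame of bonding_board between 0.002 and 0.01 m and angle between bush_2's own z axis and vertical below 0.1 rad)) or ((x of bush_2 in the frame of drive_board between -0.073 and -0.047 m and y of bush_2 in the frame of drive_board between -0.058 and -0.032 m and z of bush_2 in the frame of drive_board between 0.002 and 0.01 m and angle between bush_2's own z axis and vertical below 0.1 rad) and (x of bush_1 in the frame of bonding_board between -0.068 and -0.042 m and y of bush_1 in the frame of bonding_board between -0.013 and 0.013 m and z of bush_1 in the frame of bonding_board between 0.002 and 0.01 m and angle between bush_1's own z axis and vertical below 0.1 rad))) and linear speed of each of gearhead, shaft, white_bottle, bush_1, bush_2 below 0.02 m/s and distance of nozzle_bottle from where it was at the start of the episode below 0.03 m); the robot touches nothing.
It fails at once if the dark nozzle bottle is shifted by more than 30 mm or knocked over (distance of nozzle_bottle from where it was at the start of the episode above 0.03 m or angle between nozzle_bottle's own z axis and vertical above 0.5 rad).
It also fails if it takes over 134 s, if anything falls off the work surface, if the arm or the gripper's body presses on something with over 40 N, if the wrist force passes 120 N, or if a joint passes its speed limit or range.

### The arm

A 6-joint arm with a two-finger parallel gripper is mounted at the origin on the work surface; the furniture and walls round the work are solid. World frame = base frame: x ahead of the robot, y to its left, z up, the work surface at z = 0. Lengths are in m, angles in degrees, forces in N, time in s.
With the tool pointing down it reaches from about 0.35 to 0.875 m from the base axis. Payload 4.2 kg.
Tool frame: the origin (TCP) lies at the very end of the fingers, on their centre line; the grasp point (between the pads) lies 19 mm behind it (tcp_to_grasp is the z of the grasp point in the tool frame, in m); z points along the fingers, y is the direction in which the jaws open and shut (so a half turn about z gives the same grasp; the last joint's range is limited). The gripper opens to 87 mm and grips with 3 to 60 N. Pads are 19 mm wide; open, the fingers measure 117 mm over their backs; the gripper's body (75 mm by 190 mm) begins 51 mm behind the grasp point.
Start: joints at [89.416, 22.042, 0.453, 0, -68.411, -14.817], TCP at [0.166, 0.603, 0.223] pointing down, gripper open.
Joint ranges: [-179.83, 179.83], [-69.29, 118.12], [-61.27, 80.66], [-181.25, 117.63], [-171.15, -9.14], [-177.46, 177.46]. Speed limits (degrees/s): [159.86, 159.86, 180, 180, 180, 180].

### API

Orientations are given as a 3x3 rotation matrix whose columns are the frame's x, y, z axes.
In Python, from station import sense, capture, camera_params, finish_job, tcp_to_grasp gives the robot as it stands.
- The arm moves only by the shell command python3 -m inch 'ROWS'. ROWS is JSON, a list of rows, each an object of numbers: "jaw": the closure in counts, from 0 (fully open) to 255 (shut); "x", "y", "z": the shift along the world's x, y, z normalised to -1 to 1, where 1 is 0.06 m; "ax", "ay", "az": the turn, a rotation vector about the world's x, y, z normalised to -1 to 1, where 1 is 10 degrees. A call has 1 to 12 rows; each row shifts and turns the pose as measured when the row begins; what a row does not reach is not made up. A row lasts 1/8 s, in which the tool goes at most 62.5 mm and 10.7 degrees, less where a joint would pass 70% of its speed; a pose out of reach is approached as far as the arm can. A call with a number of a shift or a turn outside -1 to 1 is refused whole. A call with a gripper value outside its range is refused whole. The fingers move at their own pace and stop on an object; the grip force is fixed at half the most. Time passes only in rows, so rows that do not move let the fingers close. It gives the time, the measured TCP pose, the force and the opening at its end, in the units of the state.
- sense(): the state, without advancing time (a new reading comes with each control period).
- capture(name): name is "scene" or "top"; returns the picture (384x512x3 uint8, red, green, blue); there is no depth.
- camera_params(name): a dict with "vfov" (degrees; the focal length in pixels is half the picture's height over the tangent of half this angle, whatever the lens; pixels are square), "cx", "cy" (the principal point, pixels), "D" ([k1, k2, p1, p2, k3] as OpenCV has them; the pictures are not rectified), "R" (3x3) and "t" (3): a world point X has camera coordinates R X + t. Camera axes: x right, y down, z forward; pixel columns grow to the right and rows downward; lengths in m; the calibration is good to about 2 mm. A picture is of the moment at which its call begins. camera_params takes no time and is no camera call.
- finish_job(): hands the job in, once; it reports no verdict.
The state is a dict: "time_s": time; "joints": joint angles; "joint_velocities": joint speeds; "effort": joint torques, N m; "tcp_pos": TCP position; "ee_rot": TCP orientation; "wrist_force": force on the tool from outside, world axes, zero at the start; "moment": the same for the moment, N m; "gripper_width": opening from 0.0 (shut) to 1.0 (fully open).
Only numpy, scipy, OpenCV 4.12 (cv2) and the standard library are available. Lean on these libraries where they do the work, as an engineer would, in place of code of your own. Each camera call takes 0.05 s, during which the arm holds its last target.

## Working session

There is one attempt and no reset: what is moved stays moved. The work goes in short steps, Python scripts to look and compute and a shell command to move; the robot and the scene stay as the last step left them, time stands still between calls to the robot, and variables do not carry over. Pictures are saved under pics/ and viewed, and the job is handed in when it is done.

```bash
mkdir -p pics; ls; python3 - <<'E'
from station import *
import cv2
for n in("scene","top"):
    im=capture(n);cv2.imwrite(f"pics/{n}0.png",im[:,:,::-1]);print(n,camera_params(n))
print(sense(),tcp_to_grasp)
E
```

```text
pics
scene {'vfov': 46.47938168462097, 'cx': 253.9507538339509, 'cy': 184.7840402441038, 'D': array([-0.03759171,  0.        ,  0.        ,  0.        ,  0.        ]), 'R': array([[ 0.51682147, -0.85604625,  0.00896543],
       [-0.59337876, -0.36575049, -0.71702735],
       [ 0.61708769,  0.36525523, -0.69698738]]), 't': array([-0.28754397,  0.35867456,  0.77208529])}
top {'vfov': 51.662632366499125, 'cx': 257.0518202720487, 'cy': 190.9120647656832, 'D': array([-1.84421594e-05,  0.00000000e+00,  0.00000000e+00,  0.00000000e+00,
        0.00000000e+00]), 'R': array([[ 0.05180058, -0.99863809,  0.00621769],
       [-0.9737437 , -0.05188934, -0.22165446],
       [ 0.22167522,  0.00542739, -0.97510545]]), 't': array([-0.03895167,  0.5410349 ,  0.87977707])}
{'time_s': 0.1, 'joints': array([ 8.94148868e+01,  2.20842501e+01,  3.87564816e-01, -2.34460160e-02,
       -6.84114020e+01, -1.48186072e+01]), 'joint_velocities': array([ 0.02830674, -0.14872487,  0.15975264,  0.16429888,  0.04721761,
       -0.01209141]), 'effort': array([ 3.24618259e-04, -3.91690063e+01,  1.87935752e+01,  4.23198983e+00,
        1.34509927e-02, -6.92189337e-05]), 'tcp_pos': array([0.16584002, 0.60203788, 0.22159572]), 'ee_rot': array([[ 9.64038083e-01, -2.65763834e-01, -3.99748497e-04],
       [-2.65764109e-01, -9.64036252e-01, -1.88246584e-03],
       [ 1.14919296e-04,  1.92100756e-03, -9.99998148e-01]]), 'wrist_force': array([ 0.28111524, -1.23140123,  0.95328451]), 'moment': array([-0.03257643, -0.00013845, -0.01891224]), 'gripper_width': 1.002790975020099} -0.0187
```

View pics/scene0.png

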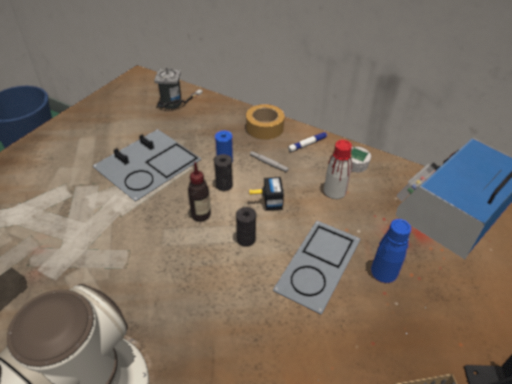

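View pics/top0.png

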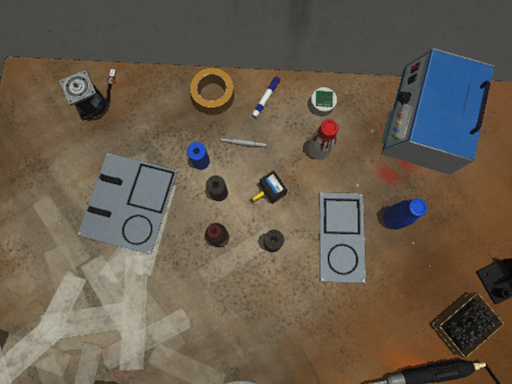

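```bash
cat > h.py <<'E'
import numpy as np, cv2
from station import *
P={n:camera_params(n) for n in("scene","top")}
def K(n):
    p=P[n];f=192/np.tan(np.radians(p["vfov"]/2));return np.array([[f,0,p["cx"]],[0,f,p["cy"]],[0,0,1.]])
def proj(n,X):
    p=P[n];return cv2.projectPoints(np.atleast_2d(np.array(X,float)),cv2.Rodrigues(p["R"])[0],p["t"],K(n),p["D"])[0][:,0]
def back(n,uv,z):
    p=P[n];u=cv2.undistortPoints(np.array(uv,float).reshape(-1,1,2),K(n),p["D"])[:,0]
    d=np.c_[u,np.ones(len(u))]@p["R"];c=-p["R"].T@p["t"]
    s=(z-c[2])/d[:,2];return (c+d*s[:,None])
def crop(im,x0,y0,w,h,s,name,grid=10):
    c=cv2.resize(im[y0:y0+h,x0:x0+w,::-1],None,fx=s,fy=s,interpolation=cv2.INTER_CUBIC)
    for x in range((x0+grid-1)//grid*grid,x0+w,grid):
        X=int((x+.5-x0)*s);cv2.line(c,(X,0),(X,5),(0,255,255),1);cv2.putText(c,str(x),(X-10,15),0,.33,(0,255,255),1)
    for y in range((y0+grid-1)//grid*grid,y0+h,grid):
        Y=int((y+.5-y0)*s);cv2.line(c,(0,Y),(5,Y),(0,255,255),1);cv2.putText(c,str(y),(7,Y+4),0,.33,(0,255,255),1)
    cv2.imwrite("pics/"+name,c)
E
python3 - <<'E'
from h import *
im=cv2.imread("pics/top0.png")[:,:,::-1]
crop(im,75,145,110,115,5,"c_drive.png")
crop(im,180,115,120,90,6,"c_mid.png")
crop(im,190,170,110,85,6,"c_mid2.png")
crop(im,300,85,140,100,5,"c_bot.png")
crop(im,310,185,65,105,5,"c_bond.png")
E
```

```text
(no output)
```

View pics/c_drive.png

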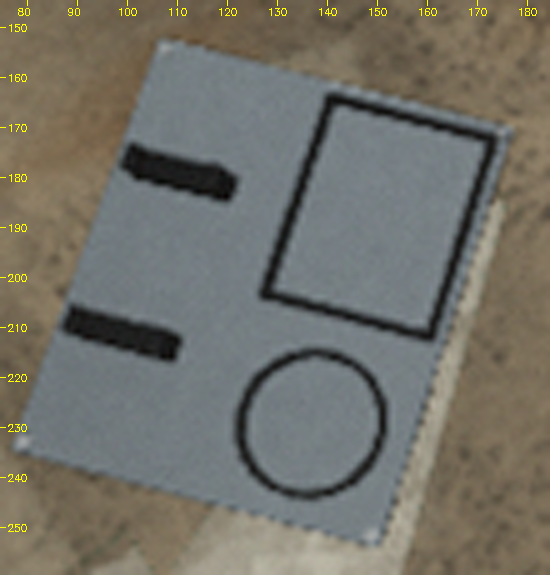

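View pics/c_mid.png

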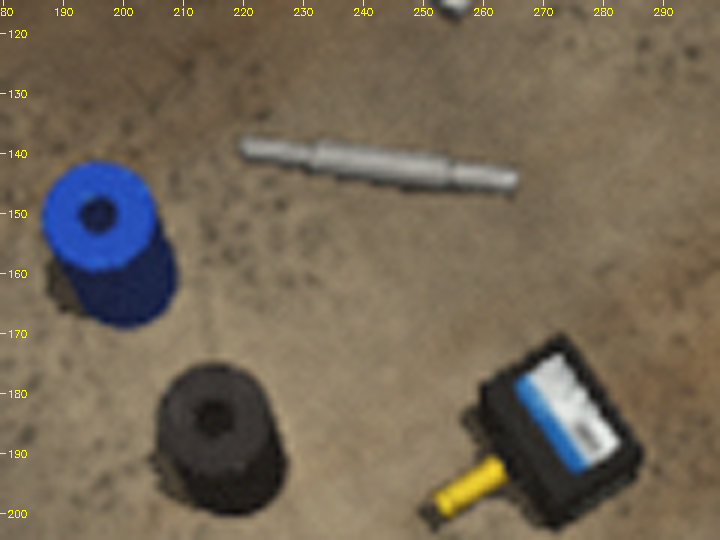

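View pics/c_mid2.png

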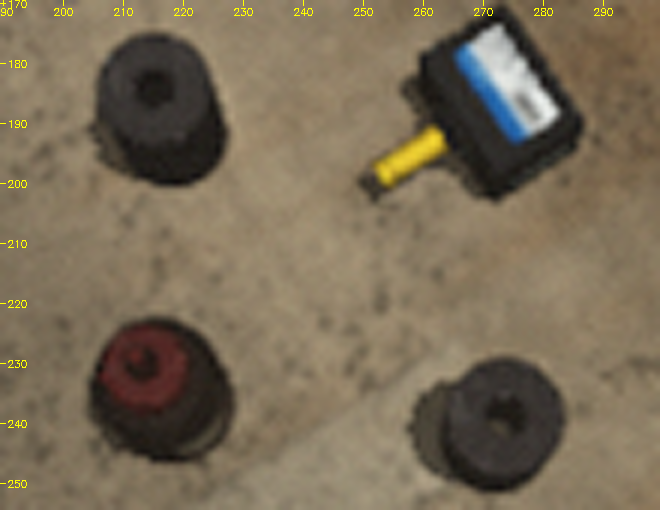

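View pics/c_bot.png

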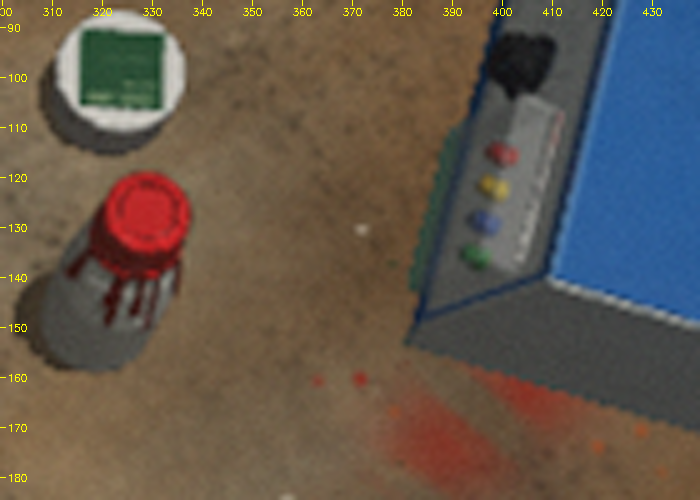

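View pics/c_bond.png

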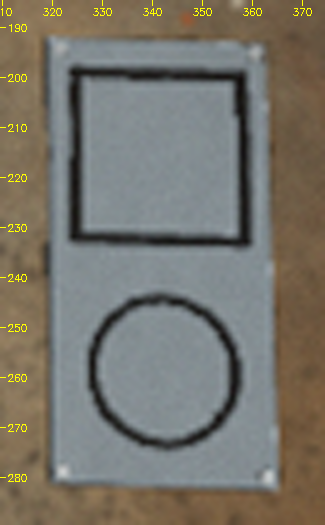

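```bash
python3 - <<'E'
from h import *
im=cv2.imread("pics/scene0.png")[:,:,::-1]
crop(im,85,120,125,90,6,"s_drive.png")
crop(im,205,125,95,125,5,"s_mid.png")
crop(im,270,130,110,185,4,"s_bond.png")
def fit(m,uv,z):
    w=back("top",uv,z)[:,:2];m=np.array(m)
    a=m-m.mean(0);b=w-w.mean(0);th=np.arctan2((a[:,0]*b[:,1]-a[:,1]*b[:,0]).sum(),(a*b).sum())
    c,s=np.cos(th),np.sin(th);R=np.array([[c,-s],[s,c]]);t=w.mean(0)-R@m.mean(0)
    print(t.round(4),np.degrees(th).round(2),(m@R.T+t-w).round(4).tolist());return t,R
fit([[-.11,.095],[.11,.095],[.11,-.095],[-.11,-.095]],[[77.5,234.5],[107.1,152.5],[176.9,170.5],[150.1,253.7]],.006)
fit([[.11,.055],[.11,-.055],[-.11,-.055],[-.11,.055]],[[319.1,192.1],[361.9,192.1],[365.1,282.3],[319.5,281.5]],.006)
print(back("top",[[215,184.2],[273.8,238.8]],.088))
# shaft ends
print(back("top",[[180+240/6-.5,115+147/6-.5],[180+518/6-.5,115+181/6-.5]],.0075))
# white cap top centre z=.154
print(back("top",[[300+148/5-.5,85+211/5-.5]],.154))
E
```

```text
[0.51   0.3094] -11.69 [[-0.0008, 0.0022], [0.0017, 0.0013], [0.0014, -0.0017], [-0.0023, -0.0017]]
[ 0.4528 -0.2227] 1.63 [[0.0012, 0.0016], [-0.0014, -0.0007], [-0.0002, -0.0009], [0.0004, 0.0]]
[[ 0.54686304  0.08712653  0.088     ]
 [ 0.4282748  -0.05381688  0.088     ]]
[[ 0.6867183   0.09386148  0.0075    ]
 [ 0.67777252 -0.02647271  0.0075    ]]
[[ 0.67529493 -0.16280668  0.154     ]]
```

View pics/s_drive.png

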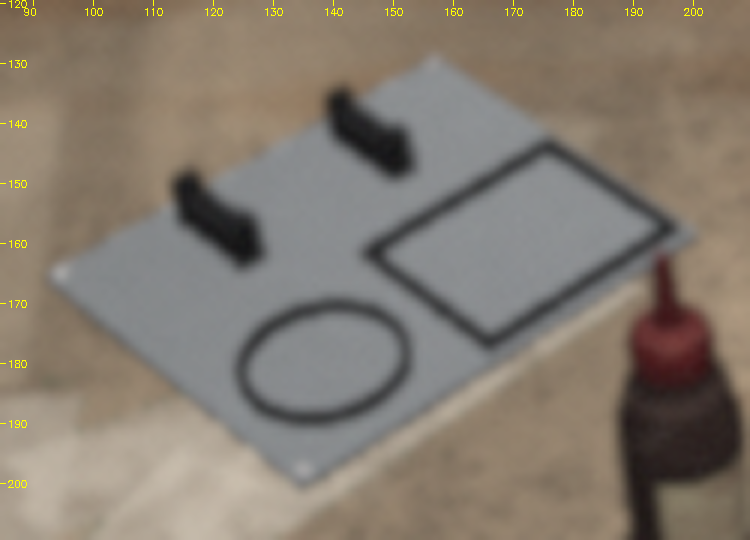

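View pics/s_mid.png

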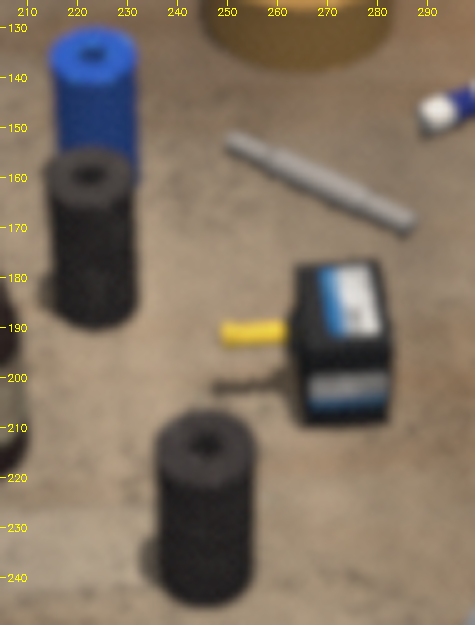

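View pics/s_bond.png

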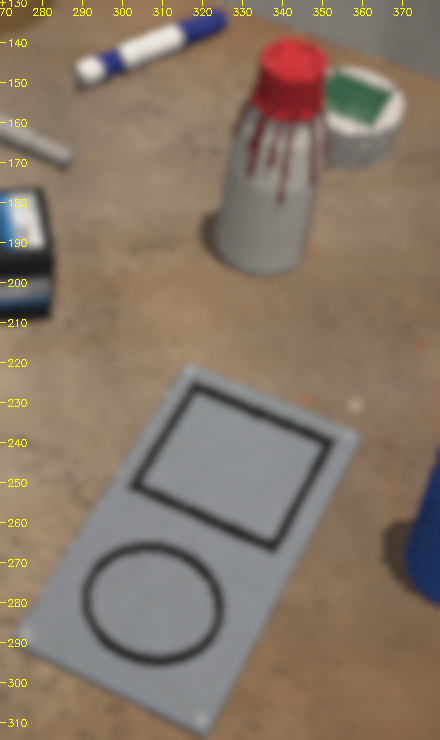

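```bash
cat > ov.py <<'E'
from h import *
def rz(d):
    a=np.radians(d);return np.array([[np.cos(a),-np.sin(a),0],[np.sin(a),np.cos(a),0],[0,0,1]])
def circ(c,r,z):
    a=np.linspace(0,2*np.pi,49);return np.c_[c[0]+r*np.cos(a),c[1]+r*np.sin(a),np.full(49,z)]
def rect(cx,cy,w,h,z):
    return np.array([[cx+i*w/2,cy+j*h/2,z] for i,j in((-1,-1),(1,-1),(1,1),(-1,1),(-1,-1))])
def drive(): return [rect(0,0,.22,.19,.006),rect(.048,-.045,.1,.081,.012),circ((-.06,-.045),.033,.012),rect(-.042,.055,.014,.034,.024),rect(.042,.055,.014,.034,.024)]
def bond(): return [rect(0,0,.22,.11,.006),rect(.05,0,.078,.078,.012),circ((-.055,0),.033,.012)]
def bush(): return [circ((0,0),.0225,.088),circ((0,0),.0225,0)]
def bottle(): return [circ((0,0),.0295,0),circ((0,0),.0175,.154)]
def gear(): return [rect(.019,0,.042,.06,.06),rect(.019,0,.042,.06,0),np.array([[-.002,0,.04],[-.04,0,.04]])]
def shaft(): return [rect(0,0,.015,.12,.0075)]
M=dict(drive=drive,bond=bond,bush=bush,bottle=bottle,gear=gear,shaft=shaft)
def overlay(n,im,poses,box,s,name):
    x0,y0,w,h=box
    crop(im,x0,y0,w,h,s,name);c=cv2.imread("pics/"+name)
    for k,p in poses:
        for L in M[k]():
            q=proj(n,L@rz(p[3]).T+np.array(p[:3]))
            q=((q-[x0,y0]+.5)*s)
            cv2.polylines(c,[np.round(q*8).astype(int)],False,(0,255,0),1,cv2.LINE_AA,3)
    cv2.imwrite("pics/"+name,c)
E
cat > poses.py <<'E'
poses=[("drive",(.510,.3094,0,-11.7)),("bond",(.4528,-.2227,0,1.6)),("bush",(.5469,.0871,0,0)),("bush",(.4283,-.0538,0,0)),
("shaft",(.6822,.0337,0,-4.2)),("bottle",(.6753,-.1628,0,0)),("gear",(.55,-.04,0,-40))]
E
python3 - <<'E'
from ov import *; from poses import poses
t=cv2.imread("pics/top0.png")[:,:,::-1];s=cv2.imread("pics/scene0.png")[:,:,::-1]
overlay("top",t,poses,(75,110,160,150),5,"o1.png")
overlay("top",t,poses,(195,110,180,180),4,"o2.png")
overlay("scene",s,poses,(85,120,215,125),3.7,"o3.png")
overlay("scene",s,poses,(205,130,165,185),3.2,"o4.png")
E
```

```text
(no output)
```

View pics/o1.png

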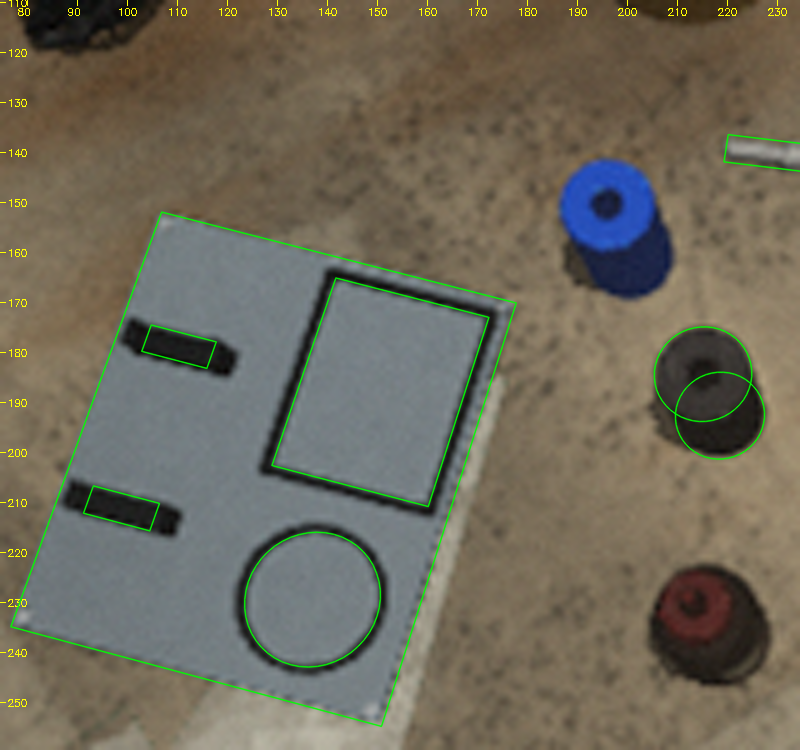

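View pics/o2.png

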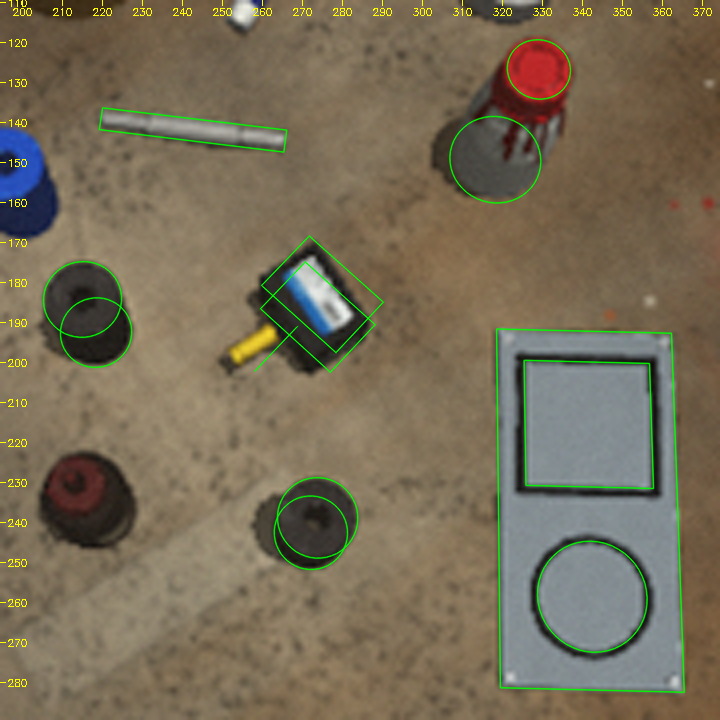

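View pics/o3.png

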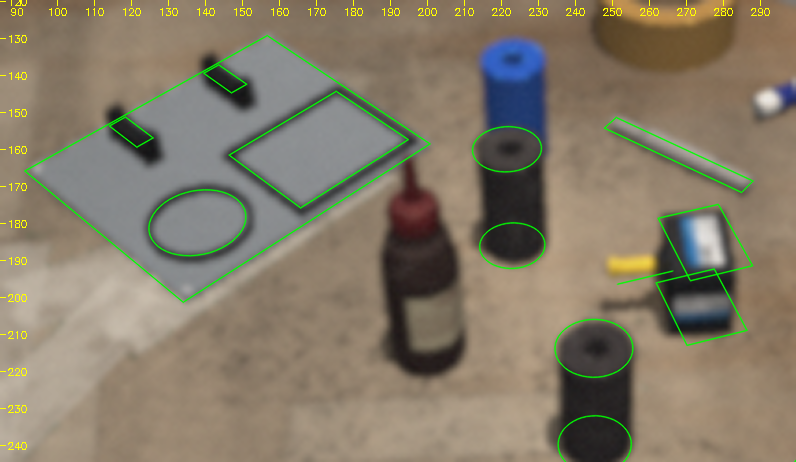

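View pics/o4.png

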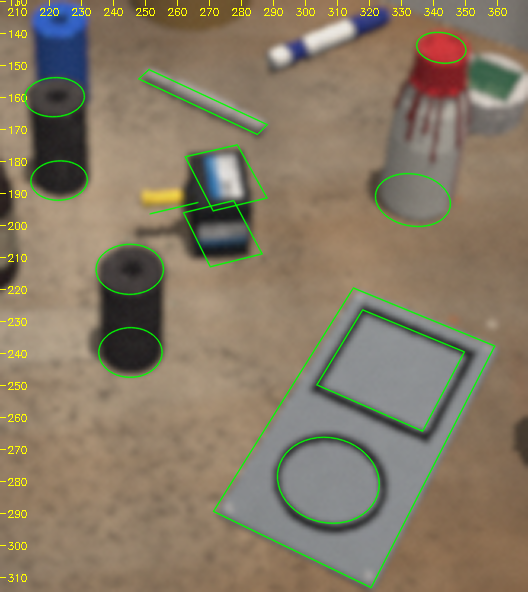

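```bash
python3 - <<'E'
from ov import *
from scipy.optimize import least_squares
X=np.array([[.04,.03,.06],[-.002,.03,.06],[.04,-.03,.06],[-.04,0,.04]])
uv=np.array([[273.2,170.3],[259.8,178.3],[285.8,187.8],[252.8,198.3]])
f=lambda p:(proj("top",X@rz(p[2]).T+[p[0],p[1],0])-uv).ravel()
r=least_squares(f,[.55,-.04,-57],x_scale=[.01,.01,5]);print(r.x,r.fun)
import re
s=open("poses.py").read().replace('(.55,-.04,0,-40)','(%.4f,%.4f,0,%.1f)'%tuple(r.x)).replace("(.4528,-.2227,0,1.6)","(.453,-.2215,0,1.2)").replace("(.5469,.0871,","(.5475,.0860,")
open("poses.py","w").write(s)
exec(s)
t=cv2.imread("pics/top0.png")[:,:,::-1];s=cv2.imread("pics/scene0.png")[:,:,::-1]
overlay("top",t,poses,(240,160,60,50),8,"o5.png")
overlay("scene",s,poses,(205,130,95,120),5,"o6.png")
for n in("scene","top"):
  print(n,proj(n,[.65,.2,.1]))
E
```

```text
[ 5.51128026e-01 -3.22358692e-02 -5.32534852e+01] [-0.04308006 -1.52092073 -1.15026376 -0.14494615  1.57244696  1.19839734
 -0.39087395  0.40806185]
scene [[207.67319905 119.54656809]]
top [[169.64629353 137.6949069 ]]
```

View pics/o5.png

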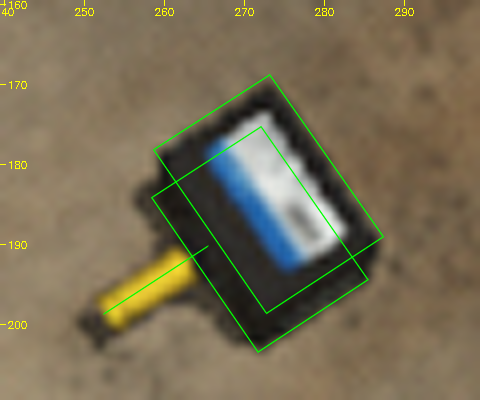

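View pics/o6.png

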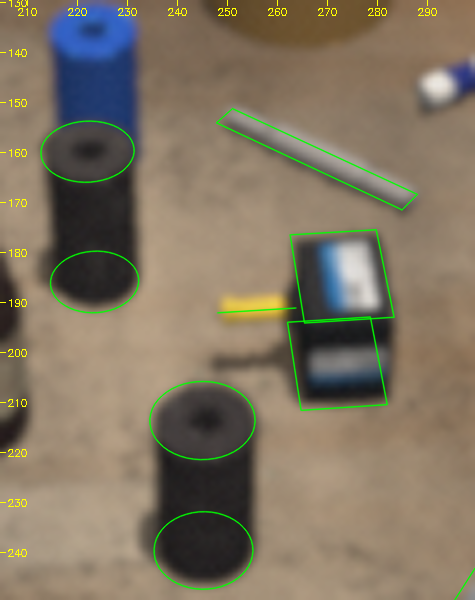

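```bash
python3 - <<'E'
from ov import *
print("nozzle tip",back("top",[[213,230]],.168),back("scene",[[195,163]],.168))
print("blue bush",back("top",[[196,150.5]],.088),back("scene",[[223,136]],.088))
print("blue bottle base",back("top",[[398,220]],0.02)," cap",back("top",[[418,207]],.154))
print("box lower-left corner",back("top",[[384,153]],0.0),"cup",back("top",[[323,98]],.04))
E
```

```text
nozzle tip [[0.43122144 0.07471512 0.168     ]] [[0.43379258 0.07414581 0.168     ]]
blue bush [[0.625921   0.13789616 0.088     ]] [[0.62554425 0.13543165 0.088     ]]
blue bottle base [[ 0.49718654 -0.35775869  0.02      ]]  cap [[ 0.5044091 -0.3530219  0.154    ]]
box lower-left corner [[ 6.74245494e-01 -3.33337120e-01  1.11022302e-16]] cup [[ 0.8001221 -0.1666257  0.04     ]]
```

```bash
python3 -m inch '[{"x":1,"y":-1,"az":-0.7},{"x":1,"y":-1,"az":-0.7}]'
```

```text
$[0]: bad value
```

```bash
python3 -m inch '[{"jaw":0,"x":0.6,"y":-0.7,"z":0,"ax":0,"ay":0,"az":-0.6},{"jaw":0,"x":0.6,"y":-0.7,"z":0,"ax":0,"ay":0,"az":-0.6}]'
```

```text
time_s: 0.35
tcp_pos: [0.237, 0.5181, 0.2193]
ee_rot: [[0.887, -0.461, -0.001], [-0.461, -0.887, -0.004], [0.001, 0.004, -1.0]]
wrist_force: [0.7, 0.5, 0.1]
gripper_width: 0.995
```

```bash
python3 -m inch '[{"jaw":0,"x":0.6,"y":-0.65,"z":0.05,"ax":0,"ay":0,"az":-0.55},{"jaw":0,"x":0.6,"y":-0.65,"z":0.05,"ax":0,"ay":0,"az":-0.55},{"jaw":0,"x":0.6,"y":-0.65,"z":0.05,"ax":0,"ay":0,"az":-0.55},{"jaw":0,"x":0.6,"y":-0.65,"z":0.05,"ax":0,"ay":0,"az":-0.55},{"jaw":0,"x":0.6,"y":-0.65,"z":0.05,"ax":0,"ay":0,"az":-0.55},{"jaw":0,"x":0.6,"y":-0.65,"z":0.05,"ax":0,"ay":0,"az":-0.55},{"jaw":0,"x":0.6,"y":-0.65,"z":0,"ax":0,"ay":0,"az":-0.55},{"jaw":0,"x":0.6,"y":-0.65,"z":0,"ax":0,"ay":0,"az":-0.55},{"jaw":0,"x":0.6,"y":-0.65,"z":0,"ax":0,"ay":0,"az":-0.55},{"jaw":0,"x":0.6,"y":-0.65,"z":0,"ax":0,"ay":0,"az":-0.55},{"jaw":0,"x":0.6,"y":-0.65,"z":0,"ax":0,"ay":0,"az":-0.55},{"jaw":0,"x":0.6,"y":-0.65,"z":0,"ax":0,"ay":0,"az":-0.55}]'
```

```text
time_s: 1.85
tcp_pos: [0.6782, 0.0314, 0.2331]
ee_rot: [[-0.097, -0.995, -0.013], [-0.995, 0.097, -0.0], [0.001, 0.013, -1.0]]
wrist_force: [0.9, 0.4, -0.0]
gripper_width: 0.998
```

```bash
python3 -m inch '[{"jaw":0,"x":0.05,"y":0.03,"z":-0.9,"ax":0,"ay":-0.07,"az":0.14},{"jaw":0,"x":0,"y":0,"z":-0.9,"ax":0,"ay":0,"az":0},{"jaw":0,"x":0,"y":0,"z":-0.9,"ax":0,"ay":0,"az":0},{"jaw":0,"x":0,"y":0,"z":-0.4,"ax":0,"ay":0,"az":0},{"jaw":0,"x":0,"y":0,"z":0,"ax":0,"ay":0,"az":0}]'; python3 - <<'E'
from ov import *
im=capture("scene");crop(im,205,90,120,120,5,"a1.png")
E
```

```text
time_s: 2.48
tcp_pos: [0.6818, 0.0276, 0.0384]
ee_rot: [[-0.081, -0.997, -0.003], [-0.997, 0.081, -0.001], [0.001, 0.003, -1.0]]
wrist_force: [-0.4, -0.4, -0.0]
gripper_width: 1.003
```

View pics/a1.png

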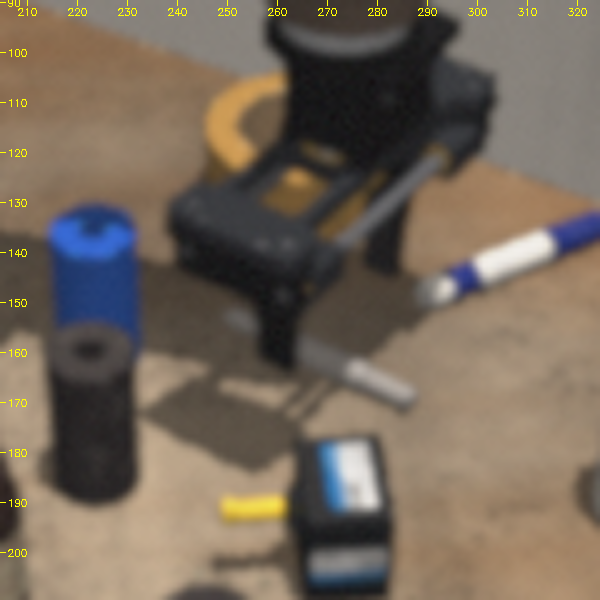

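```bash
python3 -m inch '[{"jaw":120,"x":0,"y":0.1,"z":0,"ax":0,"ay":0,"az":0.04},{"jaw":120,"x":0,"y":0,"z":-0.3,"ax":0,"ay":0,"az":0},{"jaw":120,"x":0,"y":0,"z":-0.2,"ax":0,"ay":0,"az":0},{"jaw":120,"x":0,"y":0,"z":0,"ax":0,"ay":0,"az":0}]'
```

```text
time_s: 3.02
tcp_pos: [0.6849, 0.0352, 0.0121]
ee_rot: [[-0.073, -0.997, 0.006], [-0.997, 0.073, 0.001], [-0.001, -0.006, -1.0]]
wrist_force: [0.0, 0.1, 0.2]
gripper_width: 0.631
```

```bash
python3 -m inch '[{"jaw":120,"x":-0.04,"y":-0.02,"z":-0.12,"ax":0,"ay":0.03,"az":0},{"jaw":120,"x":0,"y":0,"z":0,"ax":0,"ay":0,"az":0}]'
```

```text
time_s: 3.28
tcp_pos: [0.6825, 0.0339, 0.0046]
ee_rot: [[-0.073, -0.997, 0.001], [-0.997, 0.073, 0.001], [-0.001, -0.001, -1.0]]
wrist_force: [-0.8, -0.4, 0.1]
gripper_width: 0.534
```

```bash
python3 -m inch '[{"jaw":255,"x":0,"y":0,"z":0,"ax":0,"ay":0,"az":0},{"jaw":255,"x":0,"y":0,"z":0,"ax":0,"ay":0,"az":0},{"jaw":255,"x":0,"y":0,"z":0,"ax":0,"ay":0,"az":0},{"jaw":255,"x":0,"y":0,"z":0,"ax":0,"ay":0,"az":0},{"jaw":255,"x":0,"y":0,"z":0,"ax":0,"ay":0,"az":0},{"jaw":255,"x":0,"y":0,"z":0,"ax":0,"ay":0,"az":0}]'
```

```text
time_s: 4.03
tcp_pos: [0.683, 0.0339, 0.0054]
ee_rot: [[-0.073, -0.997, 0.002], [-0.997, 0.073, 0.001], [-0.001, -0.002, -1.0]]
wrist_force: [-0.8, -1.3, 0.3]
gripper_width: 0.173
```

```bash
python3 -m inch '[{"jaw":255,"x":0,"y":0,"z":0.6,"ax":0,"ay":0,"az":0},{"jaw":255,"x":0,"y":0,"z":1,"ax":0,"ay":0,"az":0},{"jaw":255,"x":-0.26,"y":0.53,"z":0.5,"ax":0,"ay":0,"az":0.82},{"jaw":255,"x":-0.26,"y":0.53,"z":0,"ax":0,"ay":0,"az":0.82},{"jaw":255,"x":-0.26,"y":0.53,"z":0,"ax":0,"ay":0,"az":0.82},{"jaw":255,"x":-0.26,"y":0.53,"z":0,"ax":0,"ay":0,"az":0.82},{"jaw":255,"x":-0.26,"y":0.53,"z":0,"ax":0,"ay":0,"az":0.82},{"jaw":255,"x":-0.26,"y":0.53,"z":0,"ax":0,"ay":0,"az":0.82},{"jaw":255,"x":-0.26,"y":0.53,"z":0,"ax":0,"ay":0,"az":0.82},{"jaw":255,"x":-0.26,"y":0.53,"z":0,"ax":0,"ay":0,"az":0.82},{"jaw":255,"x":-0.26,"y":0.53,"z":0,"ax":0,"ay":0,"az":0.82},{"jaw":255,"x":-0.26,"y":0.53,"z":0,"ax":0,"ay":0,"az":0.82}]'
```

```text
time_s: 5.52
tcp_pos: [0.5196, 0.3582, 0.1329]
ee_rot: [[0.985, -0.17, -0.001], [-0.17, -0.985, -0.0], [-0.001, 0.0, -1.0]]
wrist_force: [0.2, 0.3, -1.0]
gripper_width: 0.166
```

```bash
python3 -m inch '[{"jaw":255,"x":0,"y":0,"z":0,"ax":0,"ay":0,"az":0}]'
```

```text
time_s: 5.65
tcp_pos: [0.5184, 0.3603, 0.1327]
ee_rot: [[0.986, -0.167, -0.001], [-0.167, -0.986, -0.0], [-0.001, 0.0, -1.0]]
wrist_force: [-0.6, 0.3, -1.0]
gripper_width: 0.166
```

```bash
python3 -m inch '[{"jaw":255,"x":0.045,"y":0.05,"z":-0.3,"ax":0,"ay":0,"az":-0.2},{"jaw":255,"x":0,"y":0,"z":-0.6,"ax":0,"ay":0,"az":0},{"jaw":255,"x":0,"y":0,"z":-0.4,"ax":0,"ay":0,"az":0},{"jaw":255,"x":0,"y":0,"z":0,"ax":0,"ay":0,"az":0}]'; python3 - <<'E'
from ov import *; from poses import poses
import numpy as np
p=[("drive",poses[0][1])]
overlay("scene",capture("scene"),p,(60,50,150,150),5,"a2.png")
overlay("top",capture("top"),p,(60,110,140,150),5,"a3.png")
E
```

```text
time_s: 6.15
tcp_pos: [0.5214, 0.3598, 0.0488]
ee_rot: [[0.977, -0.213, -0.004], [-0.213, -0.977, -0.002], [-0.003, 0.003, -1.0]]
wrist_force: [-0.4, 0.5, -0.2]
gripper_width: 0.172
```

View pics/a2.png

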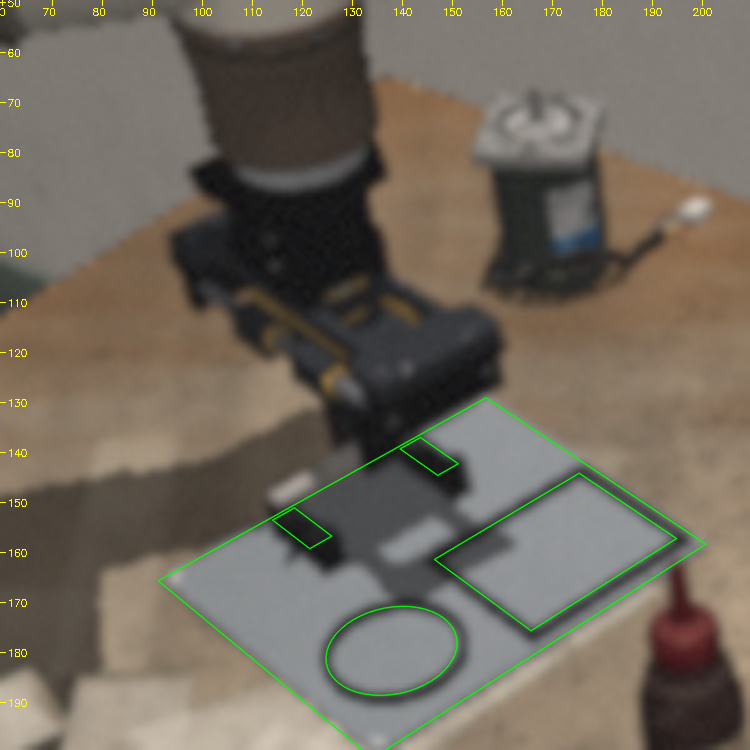

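View pics/a3.png

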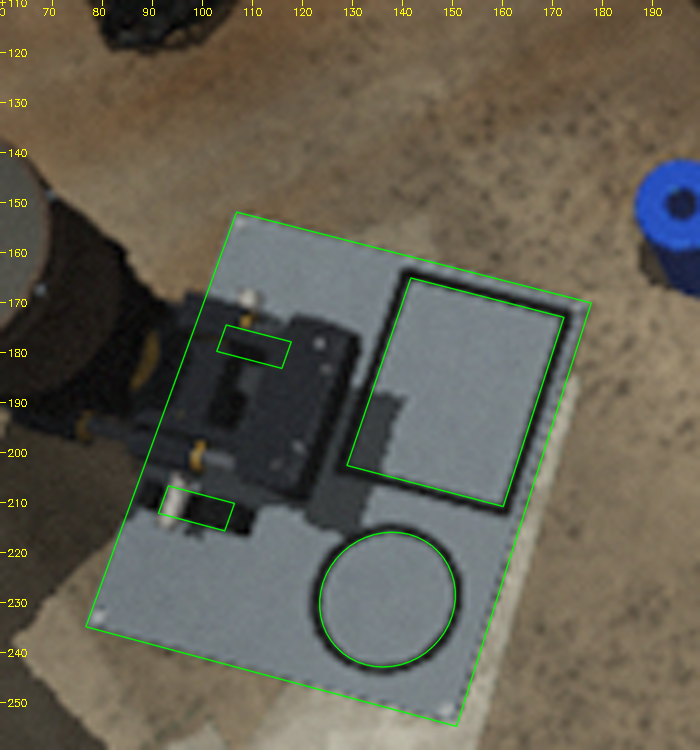

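```bash
python3 - <<'E'
from h import *
print(back("top",[[101.5,191]],.0563), back("top",[[104,195.3]],.03))
E
python3 -m inch '[{"jaw":255,"x":0,"y":0.06,"z":-0.15,"ax":0,"ay":-0.02,"az":0.02},{"jaw":255,"x":0,"y":0,"z":-0.1,"ax":0,"ay":0,"az":0},{"jaw":255,"x":0,"y":0,"z":0,"ax":0,"ay":0,"az":0}]'
```

```text
[[0.52347366 0.35879288 0.0563    ]] [[0.51851712 0.36191251 0.03      ]]
time_s: 6.62
tcp_pos: [0.5242, 0.366, 0.0379]
ee_rot: [[0.978, -0.209, 0.007], [-0.209, -0.978, 0.005], [0.006, -0.006, -1.0]]
wrist_force: [-0.4, -0.1, -1.7]
gripper_width: 0.171
```

```bash
python3 -m inch '[{"jaw":255,"x":-0.05,"y":-0.05,"z":-0.08,"ax":0.02,"ay":0.02,"az":0},{"jaw":255,"x":0,"y":0,"z":-0.04,"ax":0,"ay":0,"az":0},{"jaw":255,"x":0,"y":0,"z":0,"ax":0,"ay":0,"az":0}]'
```

```text
time_s: 7.0
tcp_pos: [0.5211, 0.363, 0.0309]
ee_rot: [[0.978, -0.209, 0.004], [-0.209, -0.978, 0.009], [0.002, -0.01, -1.0]]
wrist_force: [0.4, 0.3, 0.1]
gripper_width: 0.17
```

```bash
python3 -m inch '[{"jaw":255,"x":0,"y":0,"z":-0.02,"ax":0,"ay":0.02,"az":0},{"jaw":180,"x":0,"y":0,"z":0,"ax":0,"ay":0,"az":0},{"jaw":150,"x":0,"y":0,"z":0,"ax":0,"ay":0,"az":0},{"jaw":150,"x":0,"y":0,"z":0,"ax":0,"ay":0,"az":0},{"jaw":150,"x":0,"y":0,"z":0.4,"ax":0,"ay":0,"az":0},{"jaw":100,"x":0,"y":0,"z":0.7,"ax":0,"ay":0,"az":0},{"jaw":0,"x":0,"y":0,"z":0.8,"ax":0,"ay":0,"az":0},{"jaw":0,"x":0,"y":-0.5,"z":0.8,"ax":0,"ay":0,"az":0},{"jaw":0,"x":0,"y":-0.8,"z":0,"ax":0,"ay":0,"az":-0.4}]'; python3 - <<'E'
from ov import *; from poses import poses
overlay("scene",capture("scene"),[],(60,110,150,100),5,"a4.png")
overlay("top",capture("top"),[],(60,130,140,130),5,"a5.png")
E
```

```text
time_s: 8.12
tcp_pos: [0.5216, 0.2858, 0.1969]
ee_rot: [[0.962, -0.274, 0.004], [-0.274, -0.962, 0.01], [0.001, -0.01, -1.0]]
wrist_force: [-0.4, -0.3, -1.2]
gripper_width: 0.78
```

View pics/a4.png

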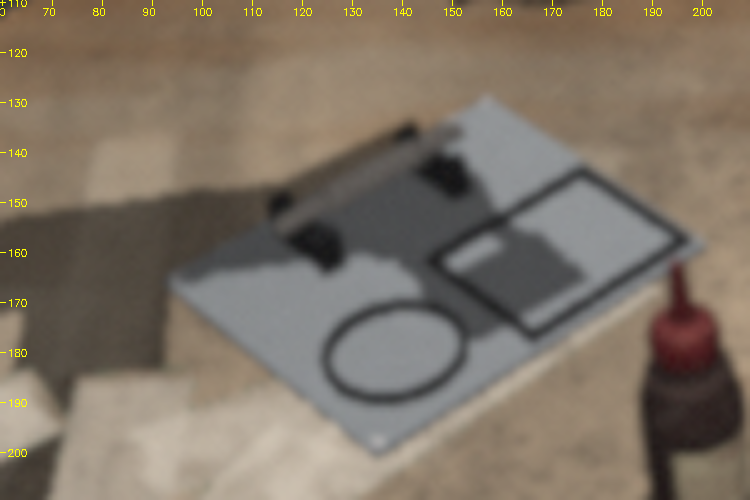

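View pics/a5.png

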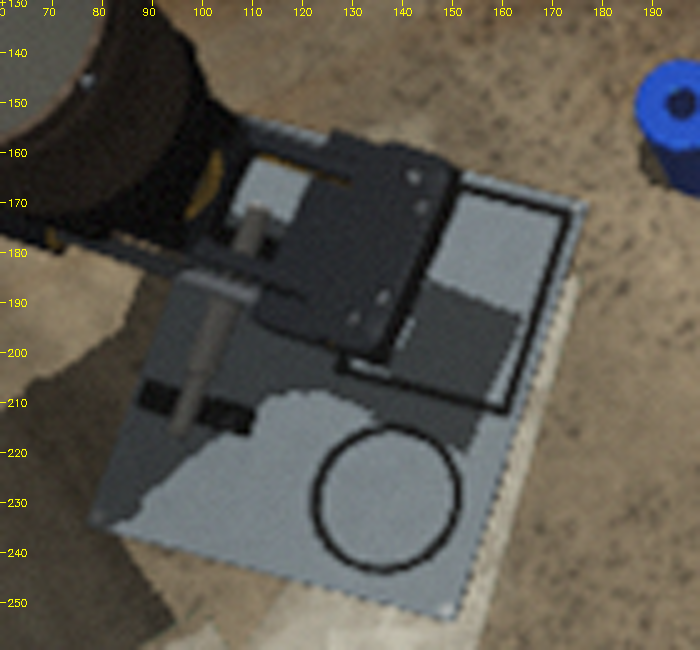

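```bash
python3 -m inch '[{"jaw":0,"x":0.09,"y":-0.77,"z":0,"ax":0,"ay":0,"az":-0.58},{"jaw":0,"x":0.09,"y":-0.77,"z":0,"ax":0,"ay":0,"az":-0.58},{"jaw":0,"x":0.09,"y":-0.77,"z":0,"ax":0,"ay":0,"az":-0.58},{"jaw":0,"x":0.09,"y":-0.77,"z":0,"ax":0,"ay":0,"az":-0.58},{"jaw":0,"x":0.09,"y":-0.77,"z":0,"ax":0,"ay":0,"az":-0.58},{"jaw":0,"x":0.09,"y":-0.77,"z":0,"ax":0,"ay":0,"az":-0.58},{"jaw":0,"x":0.09,"y":-0.77,"z":0,"ax":0,"ay":0,"az":-0.58},{"jaw":0,"x":0,"y":0,"z":0,"ax":0,"ay":0,"az":0}]'
```

```text
time_s: 9.22
tcp_pos: [0.5574, -0.0499, 0.1924]
ee_rot: [[0.532, -0.847, 0.0], [-0.847, -0.532, 0.006], [-0.004, -0.003, -1.0]]
wrist_force: [-0.6, 0.1, -1.3]
gripper_width: 1.002
```

```bash
python3 -m inch '[{"jaw":0,"x":0.06,"y":0.05,"z":-0.7,"ax":0.03,"ay":0,"az":0.09},{"jaw":0,"x":0,"y":0,"z":-0.8,"ax":0,"ay":0,"az":0},{"jaw":0,"x":0,"y":0,"z":-0.3,"ax":0,"ay":0,"az":0},{"jaw":0,"x":0,"y":0,"z":0,"ax":0,"ay":0,"az":0}]'; python3 - <<'E'
from ov import *; from poses import poses
overlay("scene",capture("scene"),[],(205,110,120,110),6,"a6.png")
overlay("top",capture("top"),[],(215,140,110,90),6,"a7.png")
E
```

```text
time_s: 9.72
tcp_pos: [0.5621, -0.0442, 0.082]
ee_rot: [[0.55, -0.835, 0.003], [-0.835, -0.55, 0.012], [-0.008, -0.009, -1.0]]
wrist_force: [0.3, -0.6, 0.6]
gripper_width: 0.998
```

View pics/a6.png

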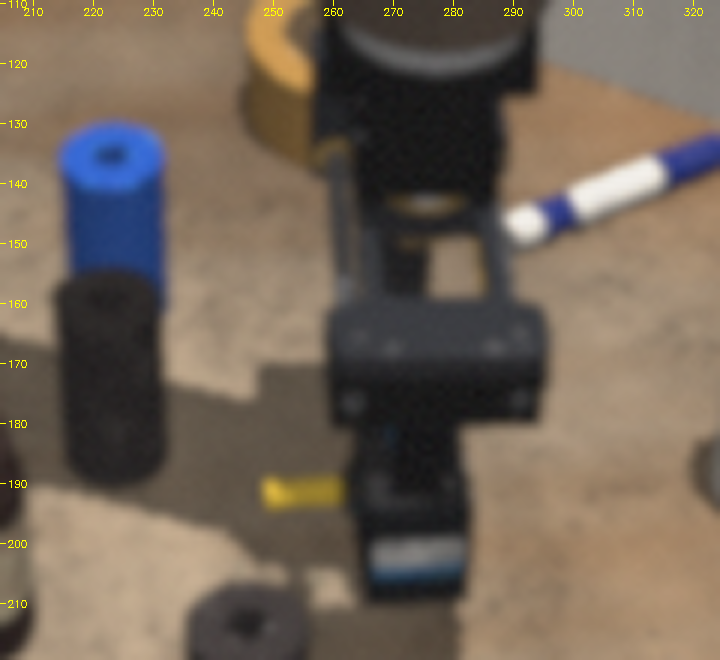

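View pics/a7.png

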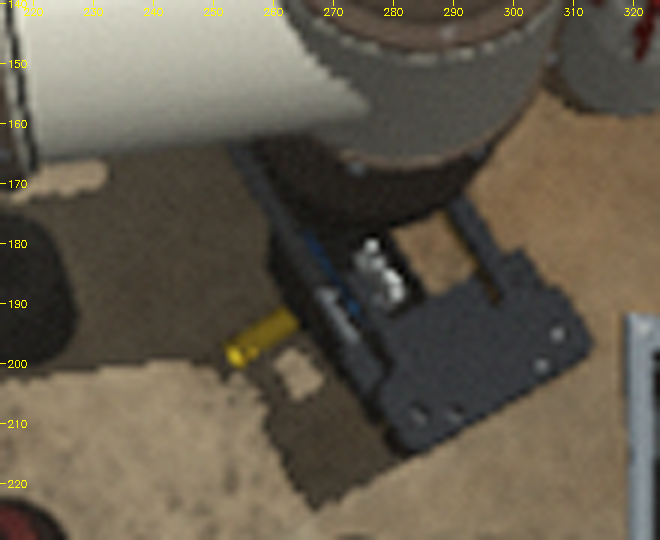

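```bash
python3 -m inch '[{"jaw":0,"x":-0.02,"y":-0.05,"z":-0.5,"ax":-0.07,"ay":0,"az":0},{"jaw":0,"x":0,"y":0,"z":-0.4,"ax":0,"ay":0,"az":0},{"jaw":0,"x":0,"y":0,"z":0,"ax":0,"ay":0,"az":0},{"jaw":0,"x":0,"y":0,"z":0,"ax":0,"ay":0,"az":0}]'
```

```text
time_s: 10.32
tcp_pos: [0.5677, -0.0453, 0.0355]
ee_rot: [[0.553, -0.833, 0.021], [-0.833, -0.553, 0.001], [0.011, -0.018, -1.0]]
wrist_force: [0.4, 0.1, -0.2]
gripper_width: 1.006
```

```bash
python3 -m inch '[{"jaw":0,"x":-0.11,"y":-0.03,"z":-0.22,"ax":0,"ay":0.12,"az":0},{"jaw":0,"x":0,"y":0,"z":0,"ax":0,"ay":0,"az":0},{"jaw":0,"x":0,"y":0,"z":0,"ax":0,"ay":0,"az":0}]'
```

```text
time_s: 10.7
tcp_pos: [0.5623, -0.0469, 0.024]
ee_rot: [[0.553, -0.833, 0.003], [-0.833, -0.553, 0.002], [0.0, -0.004, -1.0]]
wrist_force: [0.4, 0.6, 0.8]
gripper_width: 0.997
```

Good; close and check.

```bash
python3 -m inch '[{"jaw":255,"x":0,"y":0,"z":0,"ax":0,"ay":0,"az":0},{"jaw":255,"x":0,"y":0,"z":0,"ax":0,"ay":0,"az":0},{"jaw":255,"x":0,"y":0,"z":0,"ax":0,"ay":0,"az":0},{"jaw":255,"x":0,"y":0,"z":0,"ax":0,"ay":0,"az":0},{"jaw":255,"x":0,"y":0,"z":0,"ax":0,"ay":0,"az":0},{"jaw":255,"x":0,"y":0,"z":0,"ax":0,"ay":0,"az":0}]'
```

```text
time_s: 11.45
tcp_pos: [0.5606, -0.0476, 0.0242]
ee_rot: [[0.553, -0.833, -0.0], [-0.833, -0.553, 0.001], [-0.001, -0.0, -1.0]]
wrist_force: [-1.9, -0.3, 0.6]
gripper_width: 0.687
```

```bash
python3 -m inch '[{"jaw":255,"x":0,"y":0,"z":0.5,"ax":0,"ay":0,"az":0},{"jaw":255,"x":0,"y":0,"z":0.9,"ax":0,"ay":0,"az":0},{"jaw":255,"x":0,"y":0,"z":0.9,"ax":0,"ay":0,"az":0},{"jaw":255,"x":0,"y":0.5,"z":0,"ax":0,"ay":0,"az":0.55},{"jaw":255,"x":0,"y":0.62,"z":0,"ax":0,"ay":0,"az":0.55},{"jaw":255,"x":0,"y":0.62,"z":0,"ax":0,"ay":0,"az":0.55},{"jaw":255,"x":0,"y":0.62,"z":0,"ax":0,"ay":0,"az":0.55},{"jaw":255,"x":0,"y":0.62,"z":0,"ax":0,"ay":0,"az":0.55},{"jaw":255,"x":0,"y":0.62,"z":0,"ax":0,"ay":0,"az":0.55},{"jaw":255,"x":0,"y":0.62,"z":0,"ax":0,"ay":0,"az":0.55},{"jaw":255,"x":0,"y":0.6,"z":0,"ax":0,"ay":0,"az":0.55},{"jaw":255,"x":0,"y":0,"z":0,"ax":0,"ay":0,"az":0}]'
```

```text
time_s: 12.95
tcp_pos: [0.5534, 0.2542, 0.1493]
ee_rot: [[0.98, -0.2, -0.018], [-0.2, -0.98, 0.002], [-0.018, 0.002, -1.0]]
wrist_force: [0.1, 0.0, -4.5]
gripper_width: 0.69
```

```bash
python3 -m inch '[{"jaw":255,"x":0.22,"y":-0.04,"z":0,"ax":0,"ay":-0.1,"az":0},{"jaw":255,"x":0,"y":0,"z":-0.5,"ax":0,"ay":0,"az":0},{"jaw":255,"x":0,"y":0,"z":-0.6,"ax":0,"ay":0,"az":0},{"jaw":255,"x":0,"y":0,"z":0,"ax":0,"ay":0,"az":0},{"jaw":255,"x":0,"y":0,"z":0,"ax":0,"ay":0,"az":0}]';  python3 - <<'E'
from ov import *; from poses import poses
overlay("scene",capture("scene"),[],(80,70,140,130),5.5,"a8.png")
overlay("top",capture("top"),[],(70,130,130,130),5,"a9.png")
E
```

```text
time_s: 13.58
tcp_pos: [0.5698, 0.2484, 0.0809]
ee_rot: [[0.979, -0.206, 0.003], [-0.206, -0.979, 0.002], [0.002, -0.003, -1.0]]
wrist_force: [1.0, -0.2, -4.6]
gripper_width: 0.691
```

View pics/a8.png

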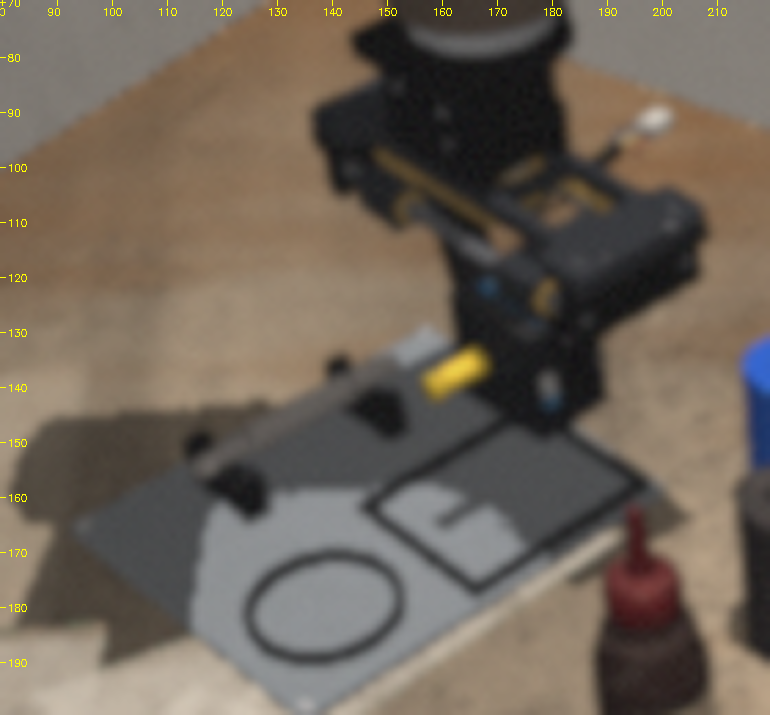

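View pics/a9.png

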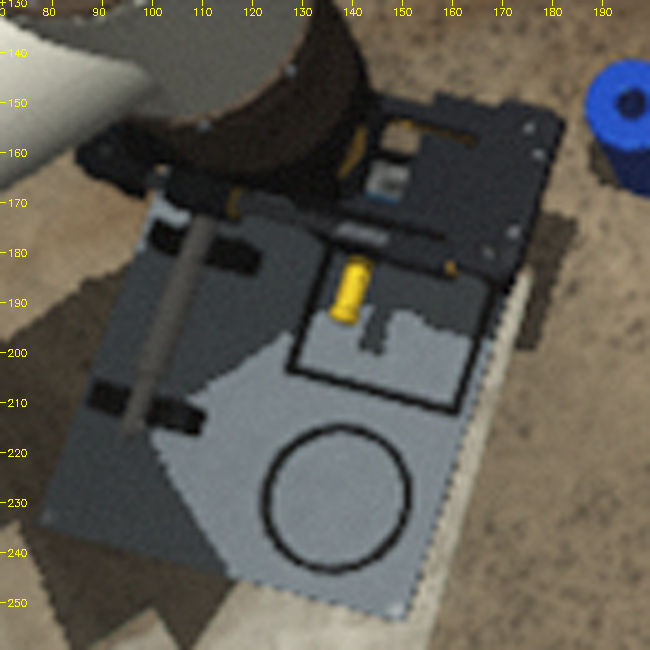

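```bash
python3 - <<'E'
from h import *
print(back("top",[[138.5,193.5]],.097))
E
python3 -m inch '[{"jaw":255,"x":-0.05,"y":0.05,"z":-0.25,"ax":0,"ay":0,"az":0},{"jaw":255,"x":0,"y":0,"z":-0.25,"ax":0,"ay":0,"az":0},{"jaw":255,"x":0,"y":0,"z":0,"ax":0,"ay":0,"az":0},{"jaw":255,"x":0,"y":0,"z":0,"ax":0,"ay":0,"az":0}]'
```

```text
[[0.51377265 0.25777695 0.097     ]]
time_s: 14.18
tcp_pos: [0.5668, 0.2525, 0.0508]
ee_rot: [[0.979, -0.205, 0.005], [-0.205, -0.979, 0.004], [0.004, -0.005, -1.0]]
wrist_force: [-0.3, 1.4, -4.6]
gripper_width: 0.691
```

```bash
python3 -m inch '[{"jaw":255,"x":0,"y":0,"z":-0.15,"ax":0,"ay":0,"az":0},{"jaw":255,"x":0,"y":0,"z":-0.12,"ax":0,"ay":0,"az":0},{"jaw":255,"x":0,"y":0,"z":0,"ax":0,"ay":0,"az":0},{"jaw":255,"x":0,"y":0,"z":0,"ax":0,"ay":0,"az":0}]'
```

```text
time_s: 14.68
tcp_pos: [0.5672, 0.2527, 0.0337]
ee_rot: [[0.979, -0.205, 0.006], [-0.205, -0.979, 0.005], [0.005, -0.006, -1.0]]
wrist_force: [0.3, 1.1, -4.0]
gripper_width: 0.692
```

```bash
python3 -m inch '[{"jaw":255,"x":-0.01,"y":-0.01,"z":-0.06,"ax":0,"ay":0.03,"az":0},{"jaw":255,"x":0,"y":0,"z":0,"ax":0,"ay":0,"az":0},{"jaw":50,"x":0,"y":0,"z":0,"ax":0,"ay":0,"az":0},{"jaw":20,"x":0,"y":0,"z":0,"ax":0,"ay":0,"az":0},{"jaw":20,"x":0,"y":0,"z":0,"ax":0,"ay":0,"az":0},{"jaw":20,"x":0,"y":0,"z":0,"ax":0,"ay":0,"az":0}]'
```

```text
time_s: 15.42
tcp_pos: [0.5697, 0.2538, 0.0339]
ee_rot: [[0.979, -0.204, 0.008], [-0.204, -0.979, 0.009], [0.006, -0.01, -1.0]]
wrist_force: [0.4, -0.5, -0.3]
gripper_width: 0.916
```

```bash
python3 -m inch '[{"jaw":20,"x":-0.02,"y":0,"z":0.3,"ax":-0.05,"ay":0.04,"az":0},{"jaw":0,"x":0,"y":0,"z":0.8,"ax":0,"ay":0,"az":0},{"jaw":0,"x":0,"y":0,"z":0.8,"ax":0,"ay":0,"az":0},{"jaw":0,"x":-0.1,"y":-0.7,"z":0.4,"ax":0,"ay":0,"az":0},{"jaw":0,"x":-0.1,"y":-0.9,"z":0,"ax":0,"ay":0,"az":0.1},{"jaw":0,"x":-0.1,"y":-0.9,"z":0,"ax":0,"ay":0,"az":0.1},{"jaw":0,"x":0,"y":-0.3,"z":0,"ax":0,"ay":0,"az":0},{"jaw":0,"x":0,"y":0,"z":0,"ax":0,"ay":0,"az":0}]'; python3 - <<'E'
from ov import *; from poses import poses
overlay("scene",capture("scene"),[],(80,100,140,130),5.5,"b1.png")
overlay("top",capture("top"),[],(70,130,170,130),4.5,"b2.png")
E
```

```text
time_s: 16.42
tcp_pos: [0.5501, 0.082, 0.1779]
ee_rot: [[0.986, -0.166, 0.006], [-0.166, -0.986, 0.0], [0.006, -0.001, -1.0]]
wrist_force: [-0.1, -0.1, -0.5]
gripper_width: 0.999
```

View pics/b1.png

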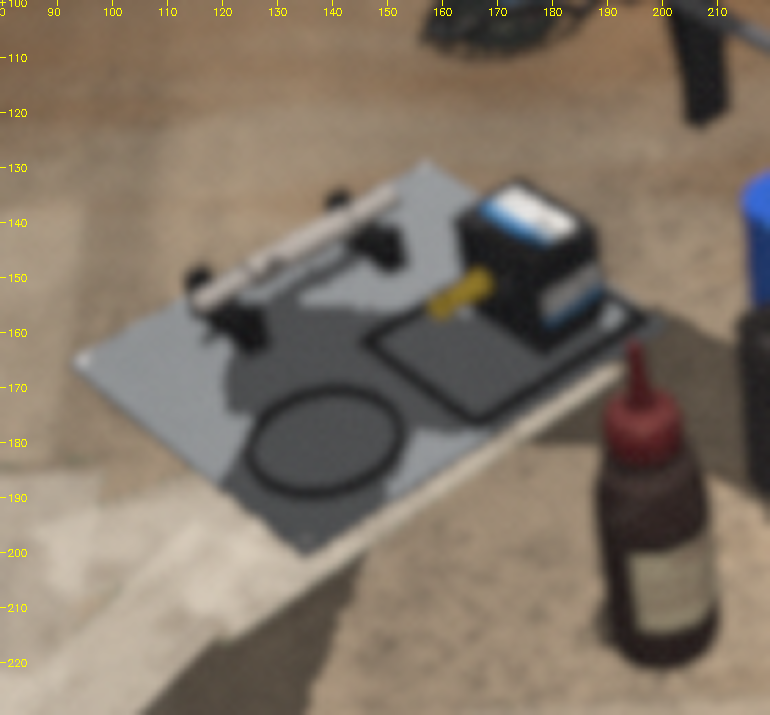

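View pics/b2.png

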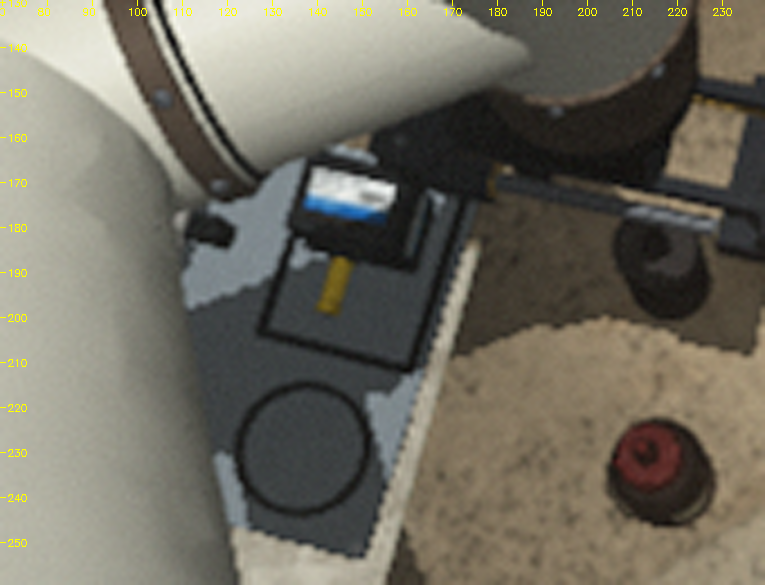

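```bash
python3 -m inch '[{"jaw":0,"x":-0.04,"y":0.06,"z":0,"ax":0,"ay":0.03,"az":0},{"jaw":0,"x":0,"y":0,"z":-0.6,"ax":0,"ay":0,"az":0},{"jaw":0,"x":0,"y":0,"z":-0.5,"ax":0,"ay":0,"az":0},{"jaw":0,"x":0,"y":0,"z":0,"ax":0,"ay":0,"az":0},{"jaw":0,"x":0,"y":0,"z":0,"ax":0,"ay":0,"az":0}]'
```

```text
time_s: 17.15
tcp_pos: [0.5497, 0.0936, 0.111]
ee_rot: [[0.988, -0.156, 0.003], [-0.156, -0.988, 0.001], [0.003, -0.002, -1.0]]
wrist_force: [0.3, 0.9, -0.0]
gripper_width: 1.003
```

```bash
python3 -m inch '[{"jaw":0,"x":-0.04,"y":-0.13,"z":0,"ax":0,"ay":0,"az":0},{"jaw":0,"x":0,"y":0,"z":0,"ax":0,"ay":0,"az":0}]'; python3 - <<'E'
from ov import *
overlay("scene",capture("scene"),[],(180,90,90,110),6,"b3.png")
E
```

```text
time_s: 17.4
tcp_pos: [0.5483, 0.0863, 0.1131]
ee_rot: [[0.988, -0.155, 0.007], [-0.155, -0.988, 0.002], [0.006, -0.003, -1.0]]
wrist_force: [-0.4, -0.4, -0.0]
gripper_width: 0.998
```

View pics/b3.png

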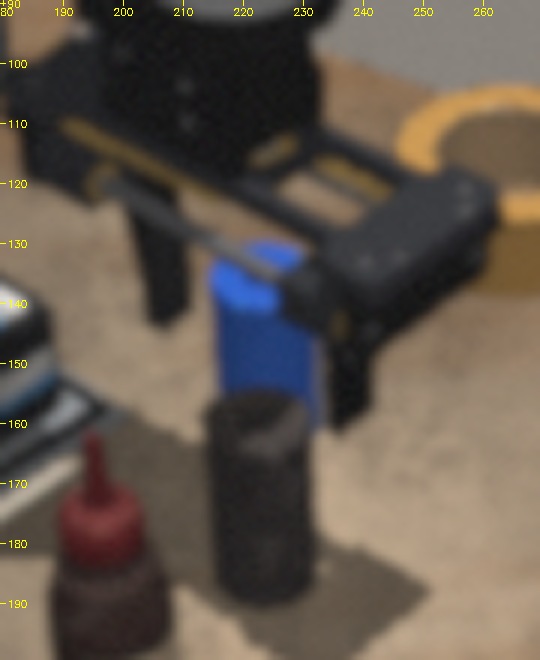

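```bash
python3 -m inch '[{"jaw":0,"x":0,"y":-0.02,"z":-0.4,"ax":0,"ay":0.03,"az":0},{"jaw":0,"x":0,"y":-0.03,"z":-0.4,"ax":0,"ay":0,"az":0},{"jaw":0,"x":0,"y":-0.02,"z":-0.3,"ax":0,"ay":0,"az":0},{"jaw":0,"x":0,"y":0,"z":0,"ax":0,"ay":0,"az":0},{"jaw":0,"x":0,"y":0,"z":0,"ax":0,"ay":0,"az":0}]'
```

```text
time_s: 18.08
tcp_pos: [0.5514, 0.0825, 0.0498]
ee_rot: [[0.988, -0.155, 0.01], [-0.155, -0.988, 0.006], [0.009, -0.007, -1.0]]
wrist_force: [-0.1, 0.2, -0.6]
gripper_width: 1.001
```

```bash
python3 -m inch '[{"jaw":0,"x":-0.07,"y":0.05,"z":-0.12,"ax":-0.03,"ay":0.06,"az":0},{"jaw":0,"x":0,"y":0,"z":0,"ax":0,"ay":0,"az":0}]'
python3 -m inch '[{"jaw":255,"x":0,"y":0,"z":0,"ax":0,"ay":0,"az":0},{"jaw":255,"x":0,"y":0,"z":0,"ax":0,"ay":0,"az":0},{"jaw":255,"x":0,"y":0,"z":0,"ax":0,"ay":0,"az":0},{"jaw":255,"x":0,"y":0,"z":0,"ax":0,"ay":0,"az":0},{"jaw":255,"x":0,"y":0,"z":0,"ax":0,"ay":0,"az":0},{"jaw":255,"x":0,"y":0,"z":0,"ax":0,"ay":0,"az":0}]'
```

```text
time_s: 18.32
tcp_pos: [0.5478, 0.0862, 0.0437]
ee_rot: [[0.988, -0.155, 0.002], [-0.155, -0.988, 0.001], [0.002, -0.002, -1.0]]
wrist_force: [0.3, 0.0, -0.7]
gripper_width: 1.001
time_s: 19.08
tcp_pos: [0.5483, 0.0864, 0.0445]
ee_rot: [[0.988, -0.155, 0.003], [-0.155, -0.988, 0.002], [0.003, -0.002, -1.0]]
wrist_force: [-0.1, -0.3, -0.5]
gripper_width: 0.507
```

```bash
python3 -m inch '[{"jaw":255,"x":0,"y":0,"z":0.5,"ax":0,"ay":0,"az":0},{"jaw":255,"x":0,"y":0,"z":0.8,"ax":0,"ay":0,"az":0},{"jaw":255,"x":0,"y":0,"z":0.6,"ax":0,"ay":0,"az":0},{"jaw":255,"x":-0.3,"y":0.6,"z":0,"ax":0,"ay":0,"az":0},{"jaw":255,"x":-0.36,"y":0.64,"z":0,"ax":0,"ay":0,"az":0},{"jaw":255,"x":-0.36,"y":0.64,"z":0,"ax":0,"ay":0,"az":0},{"jaw":255,"x":-0.36,"y":0.64,"z":0,"ax":0,"ay":0,"az":0},{"jaw":255,"x":-0.3,"y":0.5,"z":0,"ax":0,"ay":0,"az":0},{"jaw":255,"x":0,"y":0,"z":0,"ax":0,"ay":0,"az":0}]'
```

```text
time_s: 20.2
tcp_pos: [0.4399, 0.2705, 0.1575]
ee_rot: [[0.987, -0.16, -0.007], [-0.16, -0.987, 0.0], [-0.006, 0.001, -1.0]]
wrist_force: [0.7, -0.3, -2.4]
gripper_width: 0.507
```

```bash
python3 -m inch '[{"jaw":255,"x":0.04,"y":0.12,"z":0,"ax":0,"ay":-0.04,"az":0},{"jaw":255,"x":0,"y":0,"z":-0.5,"ax":0,"ay":0,"az":0},{"jaw":255,"x":0,"y":0,"z":-0.5,"ax":0,"ay":0,"az":0},{"jaw":255,"x":0,"y":0,"z":0,"ax":0,"ay":0,"az":0},{"jaw":255,"x":0,"y":0,"z":0,"ax":0,"ay":0,"az":0}]';  python3 - <<'E'
from ov import *
overlay("scene",capture("scene"),[],(80,80,140,130),5.5,"b4.png")
overlay("top",capture("top"),[],(70,150,130,120),5,"b5.png")
E
```

```text
time_s: 20.82
tcp_pos: [0.4451, 0.2765, 0.0968]
ee_rot: [[0.986, -0.164, 0.003], [-0.164, -0.986, 0.001], [0.003, -0.002, -1.0]]
wrist_force: [-0.2, 0.7, -2.5]
gripper_width: 0.507
```

View pics/b4.png

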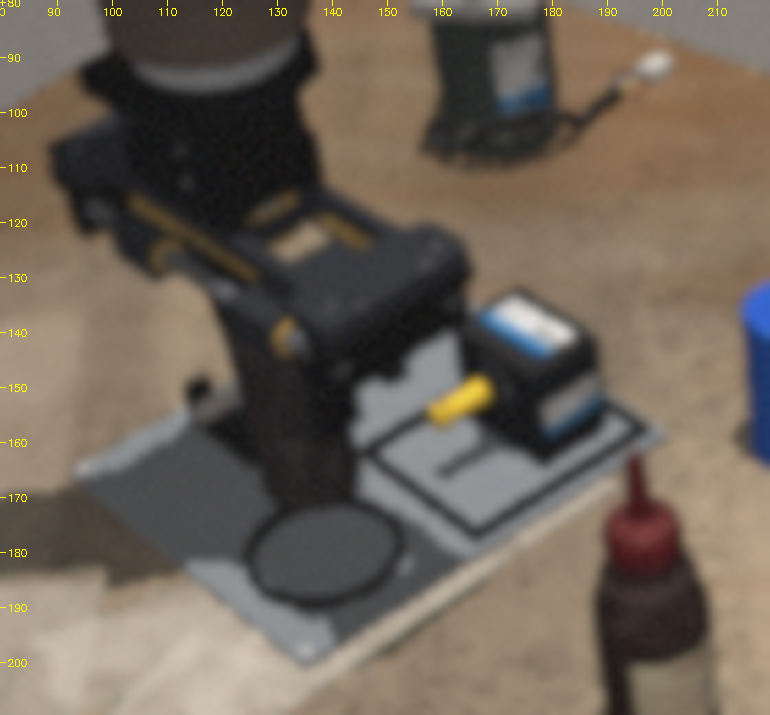

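View pics/b5.png

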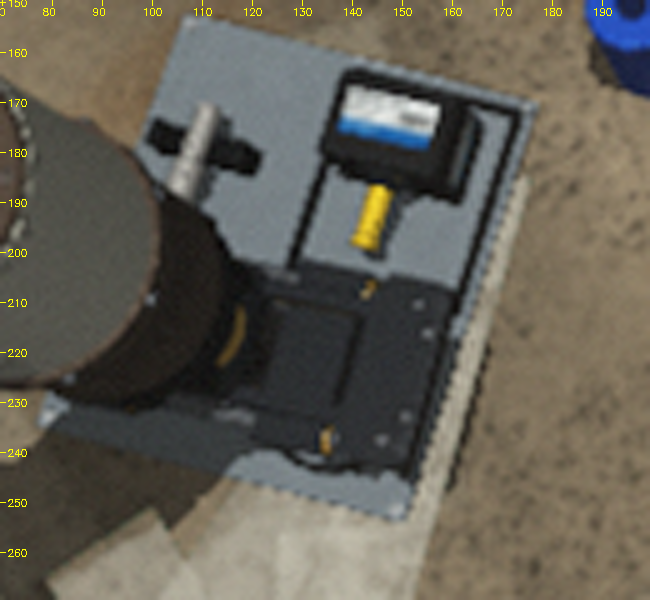

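```bash
python3 -m inch '[{"jaw":255,"x":-0.04,"y":0.02,"z":-0.3,"ax":0,"ay":0,"az":0},{"jaw":255,"x":-0.02,"y":0,"z":-0.3,"ax":0,"ay":0,"az":0},{"jaw":255,"x":0,"y":0,"z":0,"ax":0,"ay":0,"az":0},{"jaw":255,"x":0,"y":0,"z":0,"ax":0,"ay":0,"az":0}]'
```

```text
time_s: 21.42
tcp_pos: [0.4441, 0.2802, 0.0653]
ee_rot: [[0.986, -0.164, 0.011], [-0.164, -0.986, 0.009], [0.009, -0.011, -1.0]]
wrist_force: [-0.6, 0.2, -1.8]
gripper_width: 0.508
```

```bash
python3 -m inch '[{"jaw":255,"x":-0.04,"y":-0.05,"z":-0.12,"ax":-0.04,"ay":0.06,"az":0},{"jaw":255,"x":0,"y":0,"z":-0.1,"ax":0,"ay":0,"az":0},{"jaw":255,"x":0,"y":0,"z":0,"ax":0,"ay":0,"az":0},{"jaw":255,"x":0,"y":0,"z":0,"ax":0,"ay":0,"az":0}]'
```

```text
time_s: 21.92
tcp_pos: [0.4425, 0.2778, 0.0529]
ee_rot: [[0.987, -0.164, 0.002], [-0.164, -0.987, 0.004], [0.001, -0.004, -1.0]]
wrist_force: [-0.2, -0.6, -1.7]
gripper_width: 0.504
```

```bash
python3 -m inch '[{"jaw":255,"x":0,"y":0,"z":-0.035,"ax":0,"ay":0,"az":0},{"jaw":255,"x":0,"y":0,"z":0,"ax":0,"ay":0,"az":0},{"jaw":90,"x":0,"y":0,"z":0,"ax":0,"ay":0,"az":0},{"jaw":50,"x":0,"y":0,"z":0,"ax":0,"ay":0,"az":0},{"jaw":30,"x":0,"y":0,"z":0,"ax":0,"ay":0,"az":0},{"jaw":30,"x":0,"y":0,"z":0,"ax":0,"ay":0,"az":0}]'
```

```text
time_s: 22.68
tcp_pos: [0.4434, 0.2787, 0.0519]
ee_rot: [[0.987, -0.163, 0.004], [-0.163, -0.987, 0.006], [0.003, -0.006, -1.0]]
wrist_force: [0.2, 0.5, 0.1]
gripper_width: 0.842
```

```bash
python3 -m inch '[{"jaw":30,"x":0,"y":0,"z":0.4,"ax":0,"ay":0,"az":0},{"jaw":30,"x":0,"y":0,"z":0.8,"ax":0,"ay":0,"az":0},{"jaw":0,"x":0,"y":0,"z":0.9,"ax":0,"ay":0,"az":0},{"jaw":0,"x":0,"y":0,"z":0.6,"ax":0,"ay":0,"az":0},{"jaw":0,"x":0,"y":0,"z":0,"ax":0,"ay":0,"az":0}]'
```

```text
time_s: 23.3
tcp_pos: [0.4426, 0.2776, 0.2188]
ee_rot: [[0.987, -0.163, 0.004], [-0.163, -0.987, 0.005], [0.003, -0.005, -1.0]]
wrist_force: [0.6, -0.3, -0.4]
gripper_width: 0.992
```

```bash
python3 -m inch '[{"jaw":0,"x":0.5,"y":-0.4,"z":0.1,"ax":0,"ay":0,"az":-0.85},{"jaw":0,"x":0.5,"y":-0.6,"z":0.05,"ax":0,"ay":0,"az":-0.85},{"jaw":0,"x":0,"y":-0.65,"z":0.05,"ax":0,"ay":0,"az":-0.85},{"jaw":0,"x":0,"y":-0.65,"z":0.05,"ax":0,"ay":0,"az":-0.85},{"jaw":0,"x":0,"y":-0.65,"z":0,"ax":0,"ay":0,"az":-0.85},{"jaw":0,"x":0,"y":-0.65,"z":0,"ax":0,"ay":0,"az":-0.85},{"jaw":0,"x":0,"y":-0.65,"z":0,"ax":0,"ay":0,"az":-0.85},{"jaw":0,"x":-0.5,"y":-0.65,"z":0,"ax":0,"ay":0,"az":-0.85},{"jaw":0,"x":-0.5,"y":-0.5,"z":0,"ax":0,"ay":0,"az":-0.8},{"jaw":0,"x":0,"y":0,"z":0,"ax":0,"ay":0,"az":0}]'; python3 - <<'E'
from ov import *; from poses import *
overlay("scene",capture("scene"),[],(80,100,140,120),5.5,"b6.png")
p=dict(poses[:2]);d=p["drive"]
b=np.array([[-.06,-.045,.006],[.048,-.045,.006],[0,.055,.024]])@rz(-11.7).T+np.array(d[:3])
P2=[("bush",(*b[0],0)),("gear",(*b[1],-11.7)),("shaft",(*b[2],-11.7+90))]
t=capture("top")
overlay("top",t,P2,(70,130,170,130),4.5,"b7.png")
overlay("top",t,[],(70,130,170,130),4.5,"b8.png")
E
```

```text
time_s: 24.55
tcp_pos: [0.4354, -0.0572, 0.2216]
ee_rot: [[0.036, -0.999, -0.015], [-0.999, -0.036, 0.001], [-0.002, 0.015, -1.0]]
wrist_force: [0.3, -0.1, 0.3]
gripper_width: 1.002
```

View pics/b6.png

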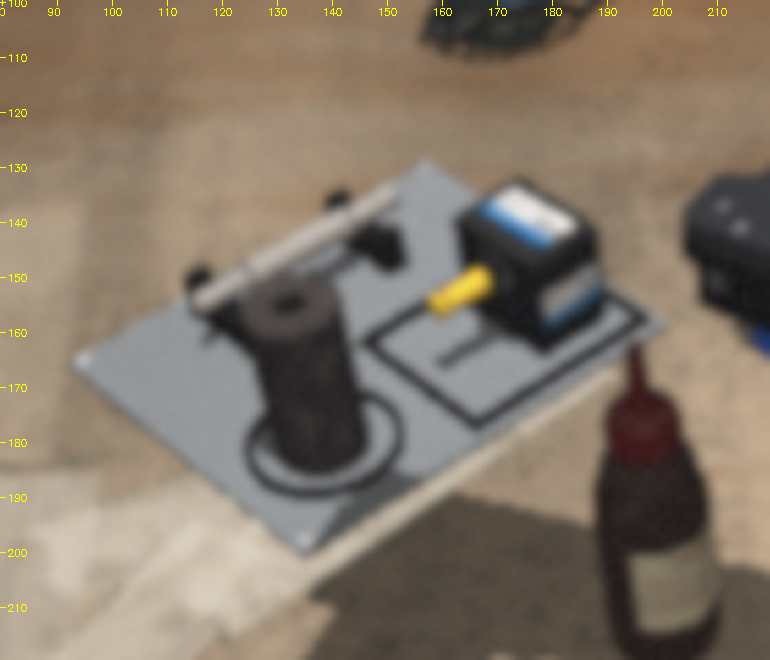

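View pics/b7.png

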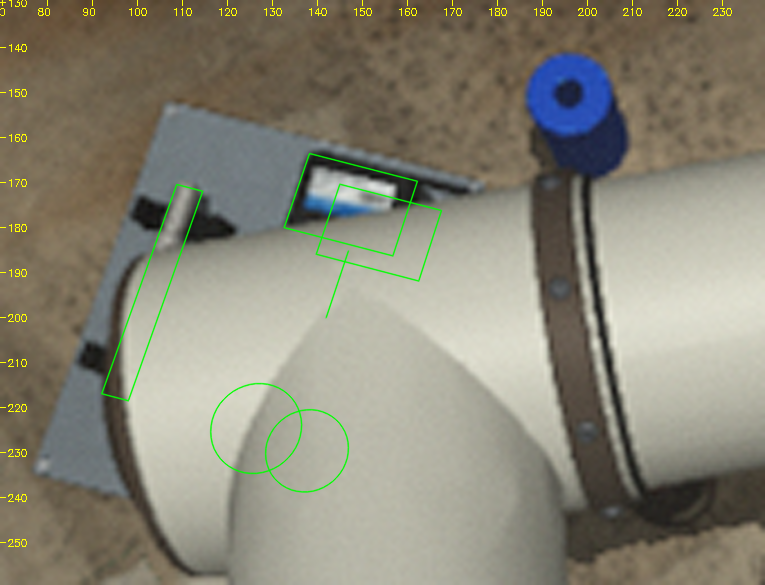

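View pics/b8.png

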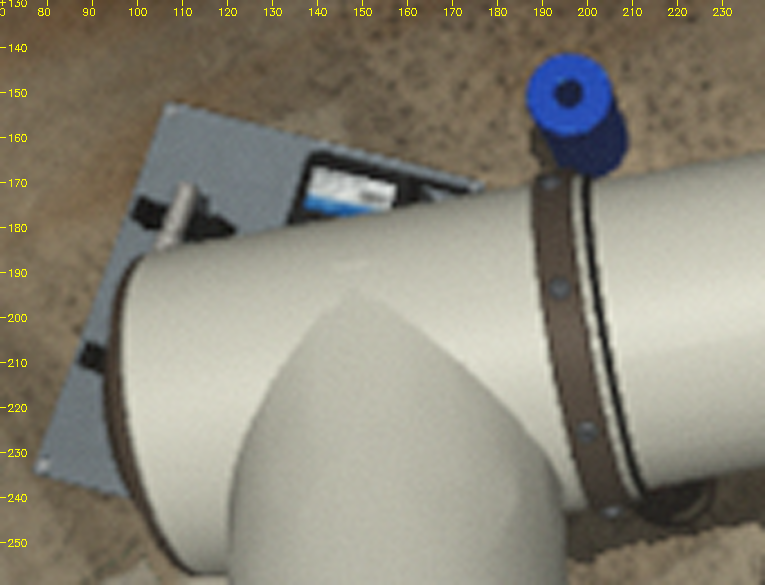

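```bash
python3 -m inch '[{"jaw":0,"x":-0.11,"y":0.05,"z":-0.2,"ax":0,"ay":-0.09,"az":0},{"jaw":0,"x":0,"y":0,"z":-0.7,"ax":0,"ay":0,"az":0},{"jaw":0,"x":0,"y":0,"z":-0.6,"ax":0,"ay":0,"az":0},{"jaw":0,"x":0,"y":0,"z":0,"ax":0,"ay":0,"az":0},{"jaw":0,"x":0,"y":0,"z":0,"ax":0,"ay":0,"az":0}]'; python3 - <<'E'
from ov import *
overlay("scene",capture("scene"),[],(190,130,110,130),5,"b9.png")
E
```

```text
time_s: 25.28
tcp_pos: [0.436, -0.0489, 0.1302]
ee_rot: [[0.049, -0.999, 0.006], [-0.999, -0.049, 0.001], [-0.001, -0.006, -1.0]]
wrist_force: [1.4, -0.3, 0.5]
gripper_width: 1.0
```

View pics/b9.png

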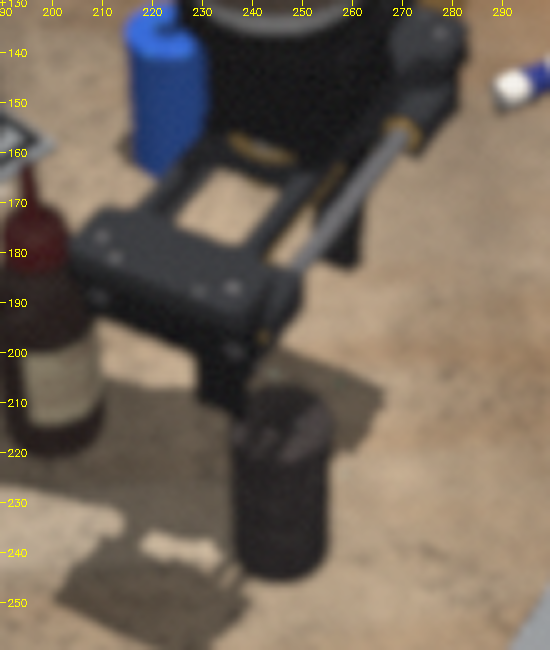

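```bash
python3 -m inch '[{"jaw":0,"x":-0.14,"y":-0.08,"z":0,"ax":0,"ay":0.03,"az":0},{"jaw":0,"x":0,"y":0,"z":-0.4,"ax":0,"ay":0,"az":0},{"jaw":0,"x":0,"y":0,"z":0,"ax":0,"ay":0,"az":0}]'
```

```text
time_s: 25.7
tcp_pos: [0.4288, -0.0537, 0.1092]
ee_rot: [[0.049, -0.999, 0.008], [-0.999, -0.049, 0.003], [-0.003, -0.008, -1.0]]
wrist_force: [-0.0, 0.1, -0.4]
gripper_width: 1.005
```

```bash
python3 -m inch '[{"jaw":0,"x":-0.04,"y":0,"z":-0.5,"ax":0,"ay":0.04,"az":0},{"jaw":0,"x":-0.04,"y":0,"z":-0.5,"ax":0,"ay":0.03,"az":0},{"jaw":0,"x":0,"y":0,"z":0,"ax":0,"ay":0,"az":0},{"jaw":0,"x":0,"y":0,"z":0,"ax":0,"ay":0,"az":0}]'
```

```text
time_s: 26.2
tcp_pos: [0.4287, -0.0534, 0.0542]
ee_rot: [[0.051, -0.999, 0.008], [-0.999, -0.051, 0.004], [-0.004, -0.008, -1.0]]
wrist_force: [1.6, 0.1, 0.5]
gripper_width: 1.002
```

```bash
python3 -m inch '[{"jaw":0,"x":-0.01,"y":0,"z":-0.18,"ax":-0.02,"ay":0.05,"az":0},{"jaw":0,"x":0,"y":0,"z":0,"ax":0,"ay":0,"az":0},{"jaw":255,"x":0,"y":0,"z":0,"ax":0,"ay":0,"az":0},{"jaw":255,"x":0,"y":0,"z":0,"ax":0,"ay":0,"az":0},{"jaw":255,"x":0,"y":0,"z":0,"ax":0,"ay":0,"az":0},{"jaw":255,"x":0,"y":0,"z":0,"ax":0,"ay":0,"az":0},{"jaw":255,"x":0,"y":0,"z":0,"ax":0,"ay":0,"az":0},{"jaw":255,"x":0,"y":0,"z":0,"ax":0,"ay":0,"az":0}]'
```

```text
time_s: 27.2
tcp_pos: [0.4293, -0.0532, 0.0455]
ee_rot: [[0.052, -0.999, 0.003], [-0.999, -0.052, 0.002], [-0.001, -0.003, -1.0]]
wrist_force: [0.1, -1.0, 1.0]
gripper_width: 0.51
```

```bash
python3 -m inch '[{"jaw":255,"x":0,"y":0,"z":0.5,"ax":0,"ay":0,"az":0},{"jaw":255,"x":0,"y":0,"z":0.6,"ax":0,"ay":0,"az":0},{"jaw":255,"x":-0.1,"y":-0.6,"z":0,"ax":0,"ay":0,"az":0},{"jaw":255,"x":-0.1,"y":-0.6,"z":0,"ax":0,"ay":0,"az":0},{"jaw":255,"x":-0.1,"y":-0.6,"z":0,"ax":0,"ay":0,"az":0},{"jaw":255,"x":-0.1,"y":-0.6,"z":0,"ax":0,"ay":0,"az":0},{"jaw":255,"x":-0.1,"y":-0.4,"z":0,"ax":0,"ay":0,"az":0},{"jaw":255,"x":0,"y":0,"z":0,"ax":0,"ay":0,"az":0}]'
```

```text
time_s: 28.2
tcp_pos: [0.3976, -0.2252, 0.1114]
ee_rot: [[0.053, -0.999, 0.003], [-0.999, -0.052, 0.002], [-0.002, -0.003, -1.0]]
wrist_force: [-0.3, 0.3, -2.4]
gripper_width: 0.508
```

```bash
python3 -m inch '[{"jaw":255,"x":0,"y":0.04,"z":-0.4,"ax":0,"ay":0,"az":0},{"jaw":255,"x":0,"y":0,"z":-0.4,"ax":0,"ay":0,"az":0},{"jaw":255,"x":0,"y":0,"z":0,"ax":0,"ay":0,"az":0},{"jaw":255,"x":0,"y":0,"z":0,"ax":0,"ay":0,"az":0}]'; python3 - <<'E'
from ov import *
overlay("scene",capture("scene"),[],(240,180,130,130),5,"c1.png")
E
```

```text
time_s: 28.7
tcp_pos: [0.3987, -0.2213, 0.0629]
ee_rot: [[0.054, -0.999, 0.005], [-0.999, -0.054, 0.002], [-0.002, -0.005, -1.0]]
wrist_force: [1.0, -0.0, -0.8]
gripper_width: 0.511
```

View pics/c1.png

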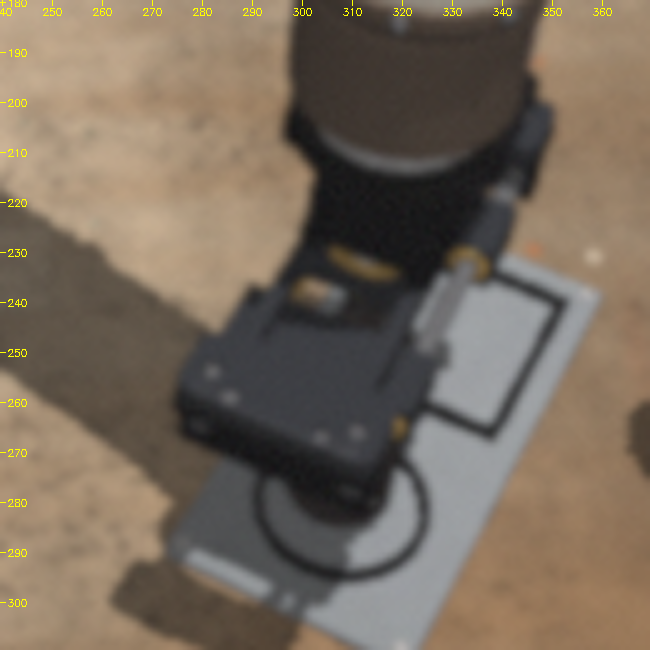

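Bush over the ring at (307,275). Lower, release, retreat.

```bash
python3 -m inch '[{"jaw":255,"x":-0.01,"y":-0.02,"z":-0.12,"ax":0,"ay":0.03,"az":0},{"jaw":255,"x":0,"y":0,"z":-0.08,"ax":0,"ay":0,"az":0},{"jaw":255,"x":0,"y":0,"z":0,"ax":0,"ay":0,"az":0},{"jaw":255,"x":0,"y":0,"z":0,"ax":0,"ay":0,"az":0}]'
```

```text
time_s: 29.25
tcp_pos: [0.3992, -0.2226, 0.0517]
ee_rot: [[0.054, -0.999, 0.003], [-0.999, -0.054, 0.002], [-0.002, -0.003, -1.0]]
wrist_force: [-0.1, 0.6, -1.3]
gripper_width: 0.507
```

```bash
python3 -m inch '[{"jaw":100,"x":0,"y":0,"z":0,"ax":0,"ay":0,"az":0},{"jaw":50,"x":0,"y":0,"z":0,"ax":0,"ay":0,"az":0},{"jaw":30,"x":0,"y":0,"z":0,"ax":0,"ay":0,"az":0},{"jaw":30,"x":0,"y":0,"z":0,"ax":0,"ay":0,"az":0},{"jaw":30,"x":0,"y":0,"z":0.5,"ax":0,"ay":0,"az":0},{"jaw":30,"x":0,"y":0,"z":0.9,"ax":0,"ay":0,"az":0},{"jaw":0,"x":0,"y":0,"z":0.9,"ax":0,"ay":0,"az":0},{"jaw":0,"x":0,"y":0,"z":0.8,"ax":0,"ay":0,"az":0},{"jaw":0,"x":0.7,"y":0.2,"z":0,"ax":0,"ay":0,"az":0},{"jaw":0,"x":0.7,"y":0.2,"z":0,"ax":0,"ay":0,"az":0},{"jaw":0,"x":0.7,"y":0.2,"z":0,"ax":0,"ay":0,"az":0},{"jaw":0,"x":0,"y":0,"z":0,"ax":0,"ay":0,"az":0}]'; python3 - <<'E'
from ov import *
overlay("scene",capture("scene"),[],(240,180,130,130),5,"c2.png")
E
```

```text
time_s: 30.75
tcp_pos: [0.5274, -0.1856, 0.2465]
ee_rot: [[0.053, -0.999, 0.008], [-0.999, -0.053, 0.001], [-0.001, -0.008, -1.0]]
wrist_force: [-0.5, -0.4, -1.1]
gripper_width: 0.999
```

View pics/c2.png

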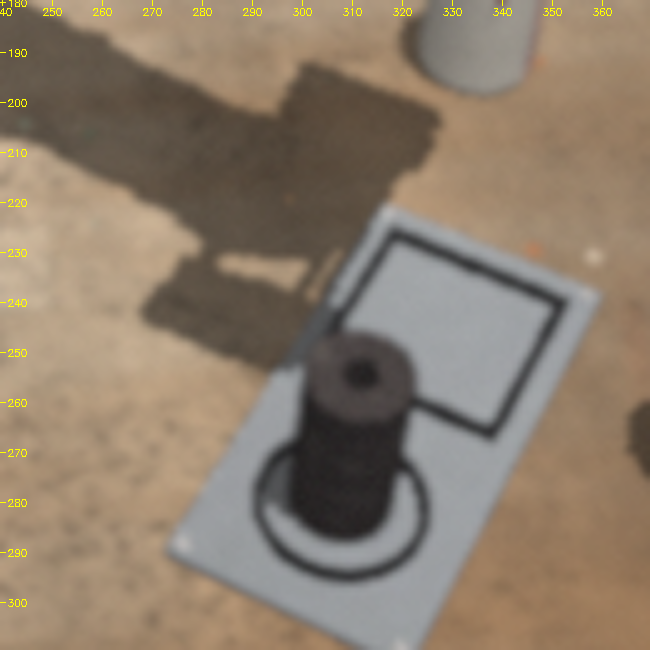

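```bash
python3 -m inch '[{"jaw":0,"x":0.7,"y":0.1,"z":0,"ax":0,"ay":0.04,"az":0},{"jaw":0,"x":0.8,"y":0.12,"z":0,"ax":0,"ay":0,"az":0},{"jaw":0,"x":0.8,"y":0.12,"z":0,"ax":0,"ay":0,"az":0},{"jaw":0,"x":0.1,"y":0,"z":0,"ax":0,"ay":0,"az":0},{"jaw":0,"x":0,"y":0,"z":0,"ax":0,"ay":0,"az":0}]'
```

```text
time_s: 31.42
tcp_pos: [0.6673, -0.1669, 0.2469]
ee_rot: [[0.049, -0.999, -0.004], [-0.999, -0.049, 0.002], [-0.002, 0.004, -1.0]]
wrist_force: [0.1, -0.7, 0.3]
gripper_width: 1.003
```

```bash
python3 -m inch '[{"jaw":0,"x":0.13,"y":0.06,"z":0,"ax":0,"ay":0,"az":0},{"jaw":0,"x":0,"y":0,"z":-0.5,"ax":0,"ay":0,"az":0},{"jaw":0,"x":0,"y":0,"z":-0.4,"ax":0,"ay":0,"az":0},{"jaw":0,"x":0,"y":0,"z":0,"ax":0,"ay":0,"az":0},{"jaw":0,"x":0,"y":0,"z":0,"ax":0,"ay":0,"az":0}]'; python3 - <<'E'
from ov import *
overlay("scene",capture("scene"),[],(290,60,120,150),4,"c3.png")
overlay("top",capture("top"),[],(270,60,120,110),5,"c4.png")
E
```

```text
time_s: 32.05
tcp_pos: [0.6726, -0.1644, 0.1972]
ee_rot: [[0.047, -0.999, 0.001], [-0.999, -0.047, 0.001], [-0.001, -0.001, -1.0]]
wrist_force: [-0.3, -0.1, 1.4]
gripper_width: 0.995
```

View pics/c3.png

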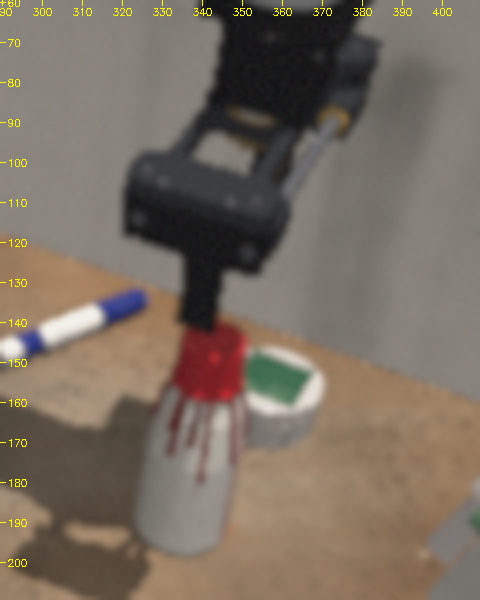

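View pics/c4.png

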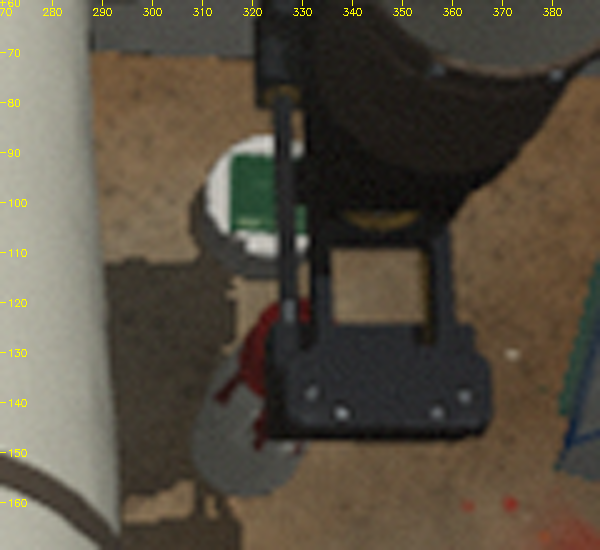

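```bash
python3 -m inch '[{"jaw":0,"x":0.05,"y":0.02,"z":-0.3,"ax":0,"ay":0,"az":0},{"jaw":0,"x":0,"y":0,"z":-0.5,"ax":0,"ay":0,"az":0},{"jaw":0,"x":0,"y":0,"z":-0.4,"ax":0,"ay":0,"az":0},{"jaw":0,"x":0,"y":0,"z":0,"ax":0,"ay":0,"az":0},{"jaw":0,"x":0,"y":0,"z":0,"ax":0,"ay":0,"az":0}]'
```

```text
time_s: 32.78
tcp_pos: [0.6768, -0.1627, 0.1231]
ee_rot: [[0.047, -0.999, 0.005], [-0.999, -0.047, 0.002], [-0.001, -0.005, -1.0]]
wrist_force: [0.5, 0.0, -0.3]
gripper_width: 0.997
```

```bash
python3 -m inch '[{"jaw":0,"x":-0.02,"y":0,"z":-0.3,"ax":0,"ay":0.03,"az":0},{"jaw":0,"x":0,"y":0,"z":-0.3,"ax":0,"ay":0,"az":0},{"jaw":0,"x":0,"y":0,"z":0,"ax":0,"ay":0,"az":0},{"jaw":0,"x":0,"y":0,"z":0,"ax":0,"ay":0,"az":0}]'; python3 - <<'E'
from ov import *
overlay("scene",capture("scene"),[],(290,60,120,150),4,"c5.png")
E
```

```text
time_s: 33.28
tcp_pos: [0.6763, -0.1628, 0.086]
ee_rot: [[0.047, -0.999, 0.002], [-0.999, -0.047, 0.002], [-0.001, -0.002, -1.0]]
wrist_force: [0.0, -0.1, 0.0]
gripper_width: 0.993
```

View pics/c5.png

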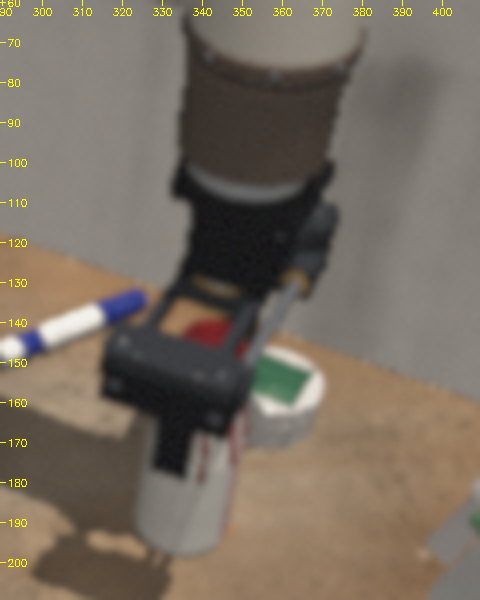

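```bash
python3 -m inch '[{"jaw":0,"x":0,"y":0,"z":0.05,"ax":0,"ay":0,"az":0},{"jaw":255,"x":0,"y":0,"z":0,"ax":0,"ay":0,"az":0},{"jaw":255,"x":0,"y":0,"z":0,"ax":0,"ay":0,"az":0},{"jaw":255,"x":0,"y":0,"z":0,"ax":0,"ay":0,"az":0},{"jaw":255,"x":0,"y":0,"z":0,"ax":0,"ay":0,"az":0},{"jaw":255,"x":0,"y":0,"z":0,"ax":0,"ay":0,"az":0},{"jaw":255,"x":0,"y":0,"z":0,"ax":0,"ay":0,"az":0},{"jaw":255,"x":0,"y":0,"z":0,"ax":0,"ay":0,"az":0}]'; python3 - <<'E'
from ov import *
overlay("scene",capture("scene"),[],(290,60,120,150),4,"c6.png")
E
```

```text
time_s: 34.33
tcp_pos: [0.676, -0.1628, 0.0907]
ee_rot: [[0.047, -0.999, 0.002], [-0.999, -0.047, 0.002], [-0.002, -0.002, -1.0]]
wrist_force: [-1.0, 0.1, 0.7]
gripper_width: 0.776
```

View pics/c6.png

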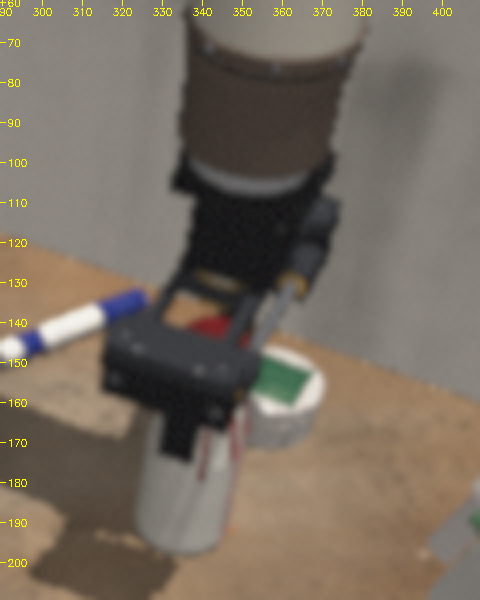

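```bash
python3 -m inch '[{"jaw":0,"x":0,"y":0,"z":0,"ax":0,"ay":0,"az":0},{"jaw":0,"x":0,"y":0,"z":0,"ax":0,"ay":0,"az":0},{"jaw":0,"x":0,"y":0,"z":0,"ax":0,"ay":0,"az":0},{"jaw":0,"x":0,"y":0,"z":0,"ax":0,"ay":0,"az":0.9},{"jaw":0,"x":0,"y":0,"z":0,"ax":0,"ay":0,"az":0.9},{"jaw":0,"x":0,"y":0,"z":0,"ax":0,"ay":0,"az":0.9},{"jaw":0,"x":0,"y":0,"z":0,"ax":0,"ay":0,"az":0}]'
```

```text
time_s: 35.25
tcp_pos: [0.6776, -0.1627, 0.0907]
ee_rot: [[0.507, -0.862, 0.004], [-0.862, -0.507, 0.003], [-0.0, -0.005, -1.0]]
wrist_force: [0.3, 0.1, -0.0]
gripper_width: 1.004
```

```bash
python3 -m inch '[{"jaw":255,"x":0,"y":0,"z":0,"ax":0,"ay":0,"az":0},{"jaw":255,"x":0,"y":0,"z":0,"ax":0,"ay":0,"az":0},{"jaw":255,"x":0,"y":0,"z":0,"ax":0,"ay":0,"az":0},{"jaw":255,"x":0,"y":0,"z":0,"ax":0,"ay":0,"az":0},{"jaw":255,"x":0,"y":0,"z":0,"ax":0,"ay":0,"az":0},{"jaw":255,"x":0,"y":0,"z":0,"ax":0,"ay":0,"az":0}]'; python3 - <<'E'
from ov import *
overlay("scene",capture("scene"),[],(290,60,120,150),4,"c7.png")
E
```

```text
time_s: 36.0
tcp_pos: [0.6773, -0.163, 0.0908]
ee_rot: [[0.502, -0.865, 0.004], [-0.865, -0.502, 0.003], [-0.001, -0.005, -1.0]]
wrist_force: [0.3, 0.3, 0.3]
gripper_width: 0.605
```

View pics/c7.png

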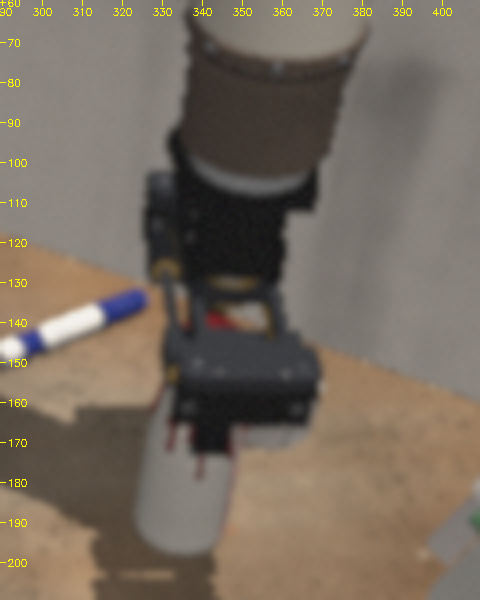

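```bash
python3 -m inch '[{"jaw":255,"x":0,"y":0,"z":0.3,"ax":0,"ay":0,"az":0},{"jaw":255,"x":0,"y":0,"z":0.6,"ax":0,"ay":0,"az":0},{"jaw":255,"x":0,"y":0,"z":0,"ax":0,"ay":0,"az":0}]'
```

```text
time_s: 36.42
tcp_pos: [0.6764, -0.1625, 0.1457]
ee_rot: [[0.502, -0.865, 0.001], [-0.865, -0.502, 0.004], [-0.003, -0.003, -1.0]]
wrist_force: [0.5, -0.1, -2.6]
gripper_width: 0.602
```

```bash
python3 -m inch '[{"jaw":255,"x":-0.3,"y":-0.1,"z":0,"ax":0,"ay":0,"az":-0.4},{"jaw":255,"x":-0.5,"y":-0.17,"z":0,"ax":0,"ay":0,"az":-0.5},{"jaw":255,"x":-0.5,"y":-0.17,"z":0,"ax":0,"ay":0,"az":-0.5},{"jaw":255,"x":-0.5,"y":-0.17,"z":0,"ax":0,"ay":0,"az":-0.5},{"jaw":255,"x":-0.5,"y":-0.17,"z":0,"ax":0,"ay":0,"az":-0.5},{"jaw":255,"x":-0.4,"y":-0.17,"z":0,"ax":0,"ay":0,"az":-0.4},{"jaw":255,"x":0,"y":0,"z":0,"ax":0,"ay":0,"az":0},{"jaw":255,"x":0,"y":0,"z":0,"ax":0,"ay":0,"az":0}]'; python3 - <<'E'
from ov import *
overlay("scene",capture("scene"),[],(240,120,130,160),4,"c8.png")
overlay("top",capture("top"),[],(290,150,130,140),4,"c9.png")
E
```

```text
time_s: 37.42
tcp_pos: [0.5039, -0.2176, 0.1375]
ee_rot: [[0.019, -1.0, -0.008], [-1.0, -0.019, 0.012], [-0.012, 0.008, -1.0]]
wrist_force: [-0.8, 0.7, -3.1]
gripper_width: 0.606
```

View pics/c8.png

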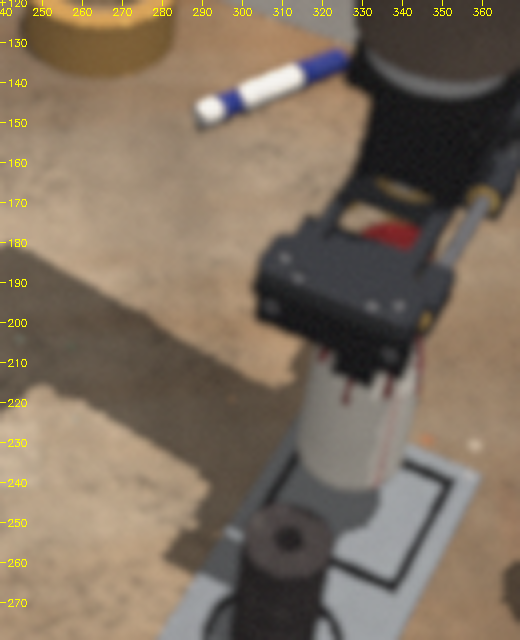

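View pics/c9.png

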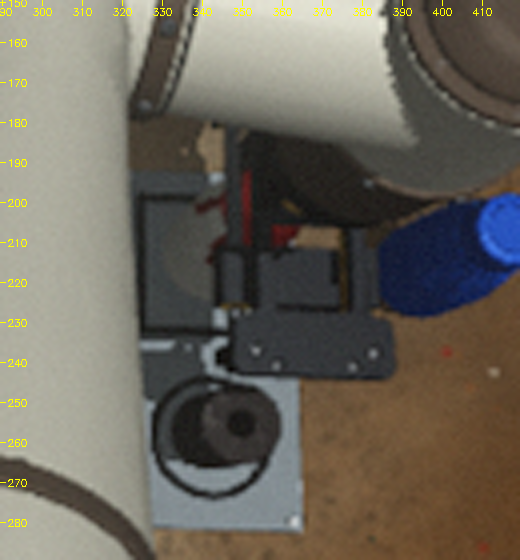

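```bash
python3 -m inch '[{"jaw":255,"x":0,"y":-0.05,"z":-0.25,"ax":-0.07,"ay":-0.04,"az":0},{"jaw":255,"x":0,"y":0,"z":-0.25,"ax":0,"ay":0,"az":0},{"jaw":255,"x":0,"y":0,"z":0,"ax":0,"ay":0,"az":0},{"jaw":255,"x":0,"y":0,"z":0,"ax":0,"ay":0,"az":0}]'
```

```text
time_s: 38.02
tcp_pos: [0.5067, -0.2197, 0.106]
ee_rot: [[0.022, -1.0, -0.001], [-1.0, -0.022, -0.001], [0.001, 0.001, -1.0]]
wrist_force: [-0.3, 0.7, -4.3]
gripper_width: 0.603
```

```bash
python3 -m inch '[{"jaw":255,"x":-0.06,"y":-0.01,"z":-0.08,"ax":0,"ay":0,"az":0},{"jaw":255,"x":0,"y":0,"z":-0.07,"ax":0,"ay":0,"az":0},{"jaw":255,"x":0,"y":0,"z":0,"ax":0,"ay":0,"az":0},{"jaw":255,"x":0,"y":0,"z":0,"ax":0,"ay":0,"az":0}]'
```

```text
time_s: 38.52
tcp_pos: [0.5035, -0.2205, 0.0974]
ee_rot: [[0.022, -1.0, 0.001], [-1.0, -0.022, -0.001], [0.001, -0.001, -1.0]]
wrist_force: [0.2, -0.6, -3.4]
gripper_width: 0.6
```

```bash
python3 -m inch '[{"jaw":255,"x":0,"y":0,"z":-0.015,"ax":0,"ay":0,"az":0},{"jaw":100,"x":0,"y":0,"z":0,"ax":0,"ay":0,"az":0},{"jaw":40,"x":0,"y":0,"z":0,"ax":0,"ay":0,"az":0},{"jaw":0,"x":0,"y":0,"z":0,"ax":0,"ay":0,"az":0},{"jaw":0,"x":0,"y":0,"z":0,"ax":0,"ay":0,"az":0},{"jaw":0,"x":0,"y":0,"z":0,"ax":0,"ay":0,"az":0},{"jaw":0,"x":0,"y":0,"z":0.3,"ax":0,"ay":0,"az":0},{"jaw":0,"x":0,"y":0,"z":0.6,"ax":0,"ay":0,"az":0},{"jaw":0,"x":0,"y":0,"z":0.8,"ax":0,"ay":0,"az":0},{"jaw":0,"x":0,"y":0,"z":0.8,"ax":0,"ay":0,"az":0},{"jaw":0,"x":0,"y":0,"z":0.5,"ax":0,"ay":0,"az":0},{"jaw":0,"x":0,"y":0,"z":0,"ax":0,"ay":0,"az":0}]'
```

```text
time_s: 40.02
tcp_pos: [0.5045, -0.2211, 0.2848]
ee_rot: [[0.023, -1.0, 0.007], [-1.0, -0.023, -0.004], [0.004, -0.007, -1.0]]
wrist_force: [0.5, 0.3, 0.1]
gripper_width: 0.998
```

```bash
python3 -m inch '[{"jaw":0,"x":-0.4,"y":-0.5,"z":0.2,"ax":0,"ay":0,"az":0},{"jaw":0,"x":-0.5,"y":-0.6,"z":0.2,"ax":0,"ay":0,"az":0},{"jaw":0,"x":-0.5,"y":-0.6,"z":0,"ax":0,"ay":0,"az":0},{"jaw":0,"x":-0.5,"y":-0.6,"z":0,"ax":0,"ay":0,"az":0},{"jaw":0,"x":-0.5,"y":-0.6,"z":0,"ax":0,"ay":0,"az":0},{"jaw":0,"x":-0.5,"y":-0.6,"z":0,"ax":0,"ay":0,"az":0},{"jaw":0,"x":-0.5,"y":-0.6,"z":0,"ax":0,"ay":0,"az":0},{"jaw":0,"x":-0.5,"y":-0.6,"z":0,"ax":0,"ay":0,"az":0},{"jaw":0,"x":0,"y":0,"z":0,"ax":0,"ay":0,"az":0}]'; python3 - <<'E'
from ov import *; from poses import *
d=dict(poses[:2])
b=np.array([[-.06,-.045,.006],[.048,-.045,.006],[0,.055,.024]])@rz(-11.7).T+np.array(d["drive"][:3])
c=np.array([[.05,0,.006],[-.055,0,.006]])@rz(1.2).T+np.array(d["bond"][:3])
P2=[("bush",(*b[0],0)),("gear",(*b[1],-11.7)),("shaft",(*b[2],78.3)),("bottle",(*c[0],0)),("bush",(*c[1],0))]
t=capture("top");s=capture("scene")
cv2.imwrite("pics/fin_t.png",t[:,:,::-1])
overlay("top",t,P2,(75,140,130,120),5,"d1.png")
overlay("top",t,P2,(290,150,120,140),4,"d2.png")
overlay("scene",s,P2,(80,100,150,120),5,"d3.png")
overlay("scene",s,P2,(240,130,130,190),3,"d4.png")
E
```

```text
time_s: 41.15
tcp_pos: [0.2598, -0.5069, 0.2965]
ee_rot: [[0.025, -1.0, -0.007], [-1.0, -0.026, 0.01], [-0.01, 0.006, -1.0]]
wrist_force: [1.2, 0.0, 0.5]
gripper_width: 0.999
```

View pics/d1.png

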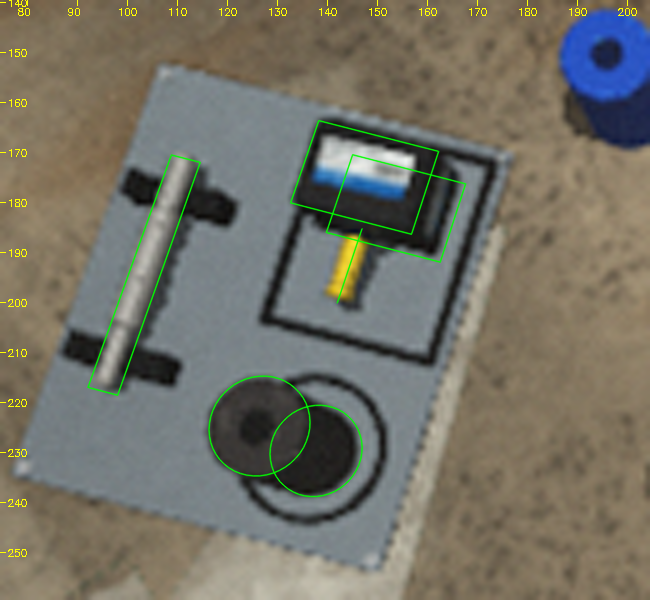

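View pics/d2.png

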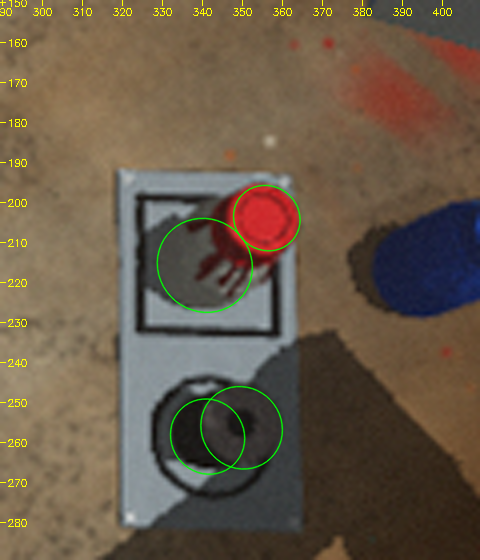

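View pics/d3.png

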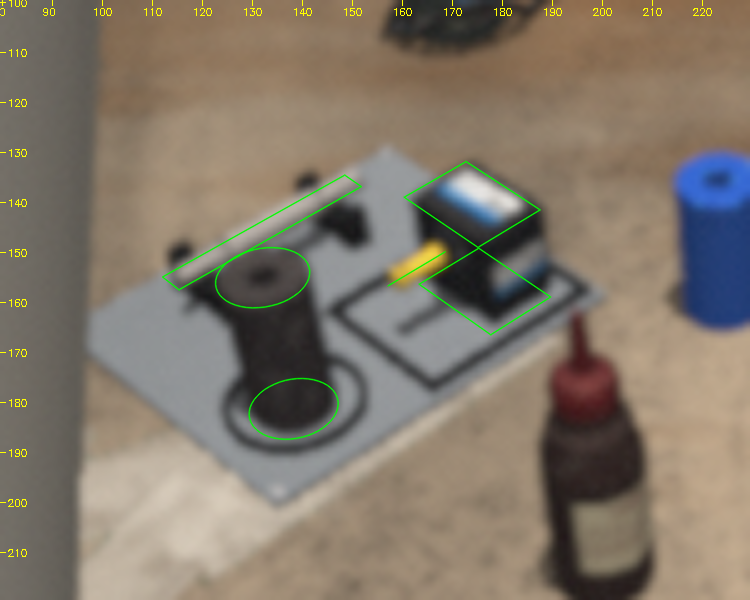

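View pics/d4.png

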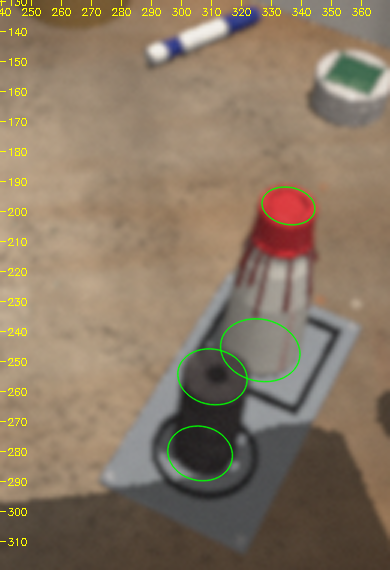

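```bash
python3 -c "
from station import *
print(sense()['joint_velocities'].round(2));print(finish_job())"
```

```text
[ 1.62 -0.86  0.32  0.24 -0.04  0.02]
the job is handed in; nothing more can be done
None
```

I made up both kits and handed the job in at about 41 s of the 134 s allowed. `finish_job` gives no verdict, so what follows rests on my own last camera checks.

- **Drive kit:** the shaft lies in both notches, roughly centred. The gearhead stands upright inside its frame, and one black bush stands in the ring.
- **Bonding kit:** the white bottle stands upright in the square frame, and the other black bush stands in the ring.
- **Last checks:** overlays at the target poses in both camera views agreed with all five parts to within a few millimetres. They showed nothing tilted or resting on a rim. I left the nozzle bottle alone, and it stood upright and looked unmoved. The open gripper was parked clear of everything, though the arm still showed up to 1.6 deg/s of residual joint motion at hand-in.
- **What went wrong on the way:** the first closing on the white bottle caught it across its corners (67 mm opening instead of 50). I reopened, turned the gripper about 28°, and regripped at about 52 mm. The gearhead was let go about 3 mm above the plate and settled level.

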